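Load an angle bracket and the bush bar into a drill jig

TASK

Load the drill jig for drilling: take the aluminium angle bracket out of the blue bin and seat it fully home in the jig's nest, its longer leg (the foot, with the two holes) lying flat in the pocket and its shorter leg standing up at the two back-stops. Then lay the steel bush bar across the two riser blocks, bushes up, between its locating pins and fully down on both blocks. Set both parts down rather than dropping them, let go of them, and leave the other things on the bench where they are.

Things in the scene. Friction and masses are not known exactly. Their poses are not given: they have to be found in the camera images.
- jig: Steel drill jig, fixed: base plate 128 x 190 x 20 mm (x, y, z of its own frame), origin at the centre of its underside on the bench, z up. In its middle is a pocket (nest), with two back-stops at the +x end and a riser block at each side (+y, -y). Seated bracket, in this frame: foot centre (0, 0, 14) mm, centre of the standing leg (31, 0, 32.5) mm.
- jig_nest (a point): Centre of the pocket's floor, 10 mm above the bench; axes as the jig. The pocket is 74 mm long in x, 94 mm wide in y and 10 mm deep: 2 mm free all round the bracket's foot, with a 4 mm 45-degree lead-in at its rim. The foot points to -x from the back-stops; seated, the leg's top is 55 mm above the bench.
- jig_stops (a point): Midway between the two back-stops, at the jig's (37, 0, 20) mm: each 15 mm wide at y = +-38.5 mm, 20 to 40 mm above the bench, front faces in line with the pocket's +x wall, 4 mm lead-in on top; 62 mm free between them. The outer face of the standing short leg goes here, 2 mm free.
- jig_bar_seat (a point): Midway between the riser tops, at the jig's (-9, 0, 32) mm; the middle of the bar's underside lies here when seated, the bar along the jig's y. Risers: y = +-55 to +-87 mm, 60 mm long in x, tops 32 mm above the bench. Locating pins on each: bullet-nosed, 10 mm diameter, 18 mm tall (lower 10 mm straight): two flank the bar (2 mm free each side), one is behind its end (3 mm free).
- bin: Blue plastic stock bin, fixed: 126 x 116 mm outside (x, y), 3 mm walls, floor 4 mm thick; back and sides 45 mm high, front (-x) 26 mm. Origin: centre of its underside on the bench, z up. The bracket is in it at the start, its heel towards the back (+x), with at least 35 mm between the foot's outer face and the back wall. Straight ahead of the robot, nearer than the bar, the bench is clear.
- bracket_foot (a point): Centre of the foot, the longer leg (70 mm) of the loose aluminium L-bracket: about 0.19 kg, 90 mm wide, legs 8 mm thick. Axes: x from the heel along the short leg, z from the heel along the foot, y along the width. At the start z is up: the foot stands, its free end 74 mm above the bench. Seated, x points up and z to the jig's -x. Two 6 mm holes at y = +-25 mm, 44 mm from the heel.
- bracket_leg (a point): Centre of the bracket's shorter leg (45 mm over the outside, 8 mm thick), flat on the bin's floor at the start; axes as bracket_foot.
- bracket_heel (a point): The bracket's outer corner at mid-width. From here, in the bracket's axes, the foot fills x 0 to 8, z 0 to 70 mm (centre 4, 0, 35) and the short leg x 0 to 45, z 0 to 8 mm (centre 22.5, 0, 4). Stood on the heel with the foot leaning more than about 26 degrees from upright, away from the short leg, it falls over onto the foot's outer face.
- bar_mid (a point): Centre of the loose steel bush bar: 20 x 138 x 12 mm (x, y, z), about 0.26 kg, lying flat on the bench at the start, z up. Two drill bushes (16 mm across, 3 mm proud) stand on its upper face at y = +-25 mm. It is the same either end first. Seated, this point is 38 mm above the bench.
- spray_can: Bystander: aerosol can, 66 mm diameter, 190 mm tall, standing. Origin under its centre.
- jar: Bystander: glass jar with a brass lid, 80 mm diameter, 120 mm tall, standing. Origin under its centre.
- tape: Bystander: roll of tape lying flat, 104 mm diameter, 24 mm high. Origin under its centre.
- socket: Bystander: steel wrench socket, 26 mm diameter, 32 mm tall, standing near the bar. Origin under its centre.
- wrench: Bystander: steel spanner, 160 mm long, lying flat.
- screwdriver: Bystander: screwdriver, 190 mm long, lying flat.
- pliers: Bystander: pliers with green handles, about 170 mm long, lying flat.
Things that resemble listed ones, but are neither listed nor needed, are in the scene too. What is shaped like the part that bears bar_mid but pink or turquoise is not meant.

How it is judged:
By the outcome, as a careful person would: the job done as asked, in the order asked, and still so for the second after the job is handed in, with the robot touching nothing.
It also fails if it takes over 67 s, if anything falls off the work surface, if the arm or the gripper's body presses on something with over 40 N, if the wrist force passes 120 N, or if a joint passes its speed limit or range.

ROBOT

A 6-joint arm with a two-finger parallel gripper is mounted at the origin on the work surface. World frame = base frame: x ahead of the robot, y to its left, z up, the work surface at z = 0. Lengths are in mm, angles in rad, forces in N, time in s.
With the tool pointing down it reaches from about 350 to 875 mm from the base axis. Payload 4.2 kg.
Tool frame: the origin (TCP) lies where the fingers leave the gripper's body, on its centre line; the fingertips stand 70 mm ahead of it and the grasp point (between the pads) lies 51 mm ahead of it; z points along the fingers, x is the direction in which the jaws open and shut, and the axes are right-handed (so a half turn about z gives the same grasp; the last joint's range is limited). The gripper opens to 87 mm and grips with 3 to 60 N. Pads are 19 mm wide; open, the fingers measure 117 mm over their backs; the gripper's body (75 mm by 190 mm) begins 51 mm behind the grasp point.
Start: joints at [1.592, 0.385, 0.008, 0, -1.194, -0.259], TCP at [147.197, 607.398, 292.25] pointing down, gripper open.
Joint ranges: [-3.14, 3.14], [-1.21, 2.06], [-1.07, 1.41], [-3.16, 2.05], [-2.99, -0.16], [-3.1, 3.1]. Speed limits (rad/s): [2.79, 2.79, 3.14, 3.14, 3.14, 3.14].

INTERFACE

Orientations are given as a 3x3 rotation matrix whose columns are the frame's x, y, z axes.
In Python, from workcell import robot gives the robot as it stands. The module is installed in compiled form; this text tells all that it offers.
- The arm moves only by the shell command python3 -m creep 'ROWS' [FORCE]. ROWS is JSON, a list that holds one entry, the list of rows, each a list of 7 numbers: the shift along the tool's x, y, z in cm, then the turn, a rotation vector about the tool's x, y, z in rad, then the gripper's target within -1 to 1 (shut at 1, half-way at 0, fully open at -1). A call has 1 to 12 rows; each row shifts and turns the pose as measured when the row begins, along the tool's axes as they then stand; what a row does not reach is not made up. A row lasts 1/12 s, in which the tool goes at most 41.7 mm and 7.16 degrees, less where a joint would pass 70% of its speed; a pose out of reach is approached as far as the arm can. A call with a gripper value outside its range is refused whole. The fingers move at their own pace and stop on an object; FORCE is the grip in N (left out, the last holds). Time passes only in rows, so rows that do not move let the fingers close. It gives the time, the measured TCP pose, the force and the opening at its end, in the units of the state.
- robot.get_state(): the state, without advancing time (a new reading comes with each control period).
- robot.read_camera(name): name is "scene" or "top" or "wrist"; returns the picture (420x560x3 uint8, red, green, blue); there is no depth.
- robot.camera_info(name): a dict with "fx", "fy", "cx", "cy" (pixels), "k1" (the pictures are not rectified: a ray, as slopes to the right and down, at radius r is drawn at 1 + k1 r^2 times it, then the intrinsics apply), "R" (3x3) and "t" (3): a world point X has camera coordinates R X + t. Camera axes: x right, y down, z forward; pixel columns grow to the right and rows downward; lengths in mm; the calibration is good to about 2 mm. A picture is of the moment at which its call begins: read the wrist's pose just before it. camera_info takes no time and is no camera call; for the wrist camera it gives the pose at the moment of the call.
- robot.finish_job(): hands the job in, once; it reports no verdict.
The state is a dict: "t": time; "joints": joint angles; "qd": joint speeds; "effort": joint torques, N m; "ee_pos": TCP position; "ee_rot": TCP orientation; "force": force on the tool from outside, world axes, zero at the start; "ft_torque": the same for the moment, N m; "width": finger opening in mm.
Only numpy, scipy, OpenCV 4.12 (cv2) and the standard library are available. Lean on these libraries where they do the work, as an engineer would, in place of code of your own. Each camera call takes 0.05 s, during which the arm holds its last target.

## Working session

There is one attempt and no reset: what is moved stays moved. The work goes in short steps, Python scripts to look and compute and a shell command to move; the robot and the scene stay as the last step left them, time stands still between calls to the robot, and variables do not carry over. Pictures are saved under pics/ and viewed, and the job is handed in when it is done.

```bash
mkdir -p pics; ls; python3 - <<'E'
from workcell import robot
import cv2,numpy as np
s=robot.get_state();print({k:np.round(v,3).tolist() for k,v in s.items()})
for n in("scene","top","wrist"):
    i=robot.camera_info(n);print(n,{k:np.round(v,4).tolist() for k,v in i.items()})
    im=robot.read_camera(n);cv2.imwrite(f"pics/{n}0.png",im[:,:,::-1])
E
```

```text
pics
{'t': 0.0, 'joints': [1.592, 0.386, 0.007, -0.001, -1.194, -0.259], 'qd': [-0.0, -0.002, -0.0, 0.001, 0.0, 0.001], 'effort': [-0.0, -39.067, 18.741, 4.22, 0.011, -0.0], 'ee_pos': [147.095, 606.992, 291.165], 'ee_rot': [[-0.236, -0.972, -0.0], [-0.972, 0.236, -0.002], [0.002, -0.0, -1.0]], 'force': [0.311, -0.28, 1.053], 'ft_torque': [-0.031, -0.015, -0.018], 'width': 87.36}
scene {'fx': 426.4487, 'fy': 426.4487, 'cx': 274.1313, 'cy': 209.7707, 'k1': 0.0223, 'R': [[0.0579, 0.9983, -0.0092], [0.7433, -0.0492, -0.6671], [-0.6664, 0.0318, -0.7449]], 't': [-37.4031, -370.8961, 1564.5289]}
top {'fx': 527.4746, 'fy': 527.4746, 'cx': 269.6845, 'cy': 210.7807, 'k1': -0.1541, 'R': [[0.0038, -1.0, 0.0026], [-0.9885, -0.0042, -0.1512], [0.1512, -0.002, -0.9885]], 't': [-10.2921, 540.0327, 1726.3206]}
wrist {'fx': 325.4492, 'fy': 325.4492, 'cx': 277.9238, 'cy': 206.0348, 'k1': -0.0551, 'R': [[-0.2368, -0.9716, 0.0028], [-0.9286, 0.2271, 0.2934], [-0.2857, 0.0668, -0.956]], 't': [623.5592, -36.68, 392.1389]}
```

View pics/scene0.png

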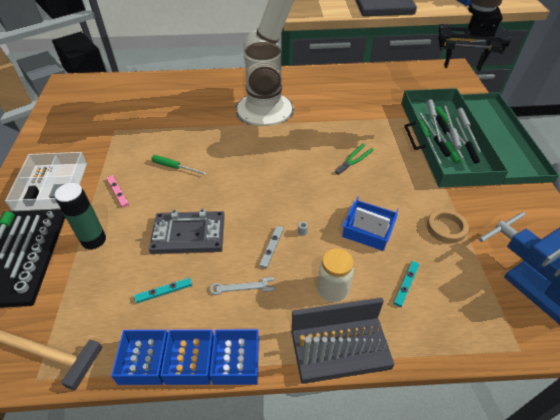

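View pics/top0.png

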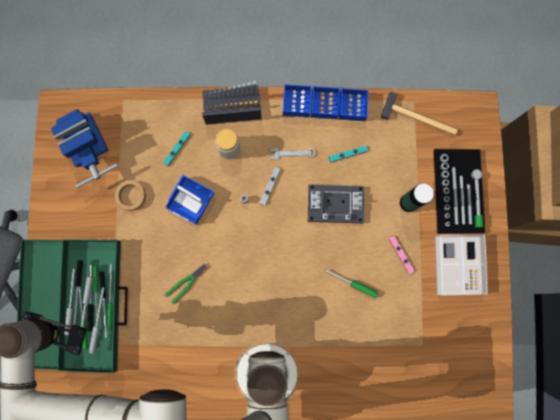

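View pics/wrist0.png

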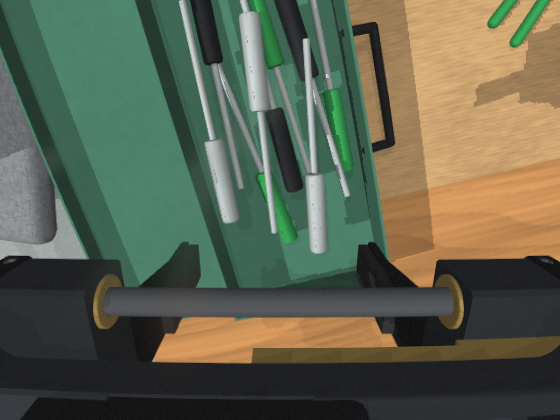

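The scene picture shows the silver bar (271,247), the bin (370,222), the jig (188,231) and the socket (303,228). In top, the bar is at (270,186), the bin at (190,200) and the jig at (336,203). Bar-like candidates in top are silver (270,186), turquoise (177,148) and (349,154), and pink (402,254). The silver steel one fits the description. Next I enlarge both views.

```bash
cat > h.py <<'E'
import numpy as np,cv2
from workcell import robot
def ray(name,uv,info=None):
    i=info or robot.camera_info(name)
    K=np.array([[i['fx'],0,i['cx']],[0,i['fy'],i['cy']],[0,0,1.]])
    n=cv2.undistortPoints(np.array([[uv]],float),K,np.array([i['k1'],0,0,0.]))[0,0]
    R=np.array(i['R']);t=np.array(i['t'])
    return -R.T@t, R.T@np.array([n[0],n[1],1.])
def onz(name,uv,z,info=None):
    c,d=ray(name,uv,info); return c+d*(z-c[2])/d[2]
def proj(name,X,info=None):
    i=info or robot.camera_info(name)
    K=np.array([[i['fx'],0,i['cx']],[0,i['fy'],i['cy']],[0,0,1.]])
    R=np.array(i['R']);t=np.array(i['t'],float)
    return cv2.projectPoints(np.array(X,float).reshape(-1,1,3),cv2.Rodrigues(R)[0],t,K,np.array([i['k1'],0,0,0.]))[0][:,0]
E
python3 - <<'E'
import cv2,numpy as np
t=cv2.imread('pics/top0.png');s=cv2.imread('pics/scene0.png')
a=cv2.resize(t[140:230,160:250],(540,540),interpolation=cv2.INTER_CUBIC);
cv2.imwrite('pics/c1.png',a)
cv2.imwrite('pics/c2.png',cv2.resize(t[150:240,240:375],(800,533),interpolation=cv2.INTER_CUBIC))
cv2.imwrite('pics/c3.png',cv2.resize(s[190:260,330:410],(800,700),interpolation=cv2.INTER_CUBIC)[:600])
cv2.imwrite('pics/c4.png',cv2.resize(s[200:275,145:315],(800,353),interpolation=cv2.INTER_CUBIC))
E
```

```text
(no output)
```

View pics/c1.png

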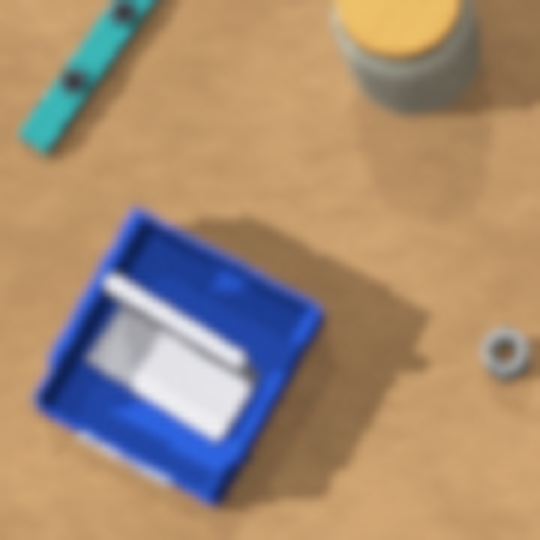

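View pics/c2.png

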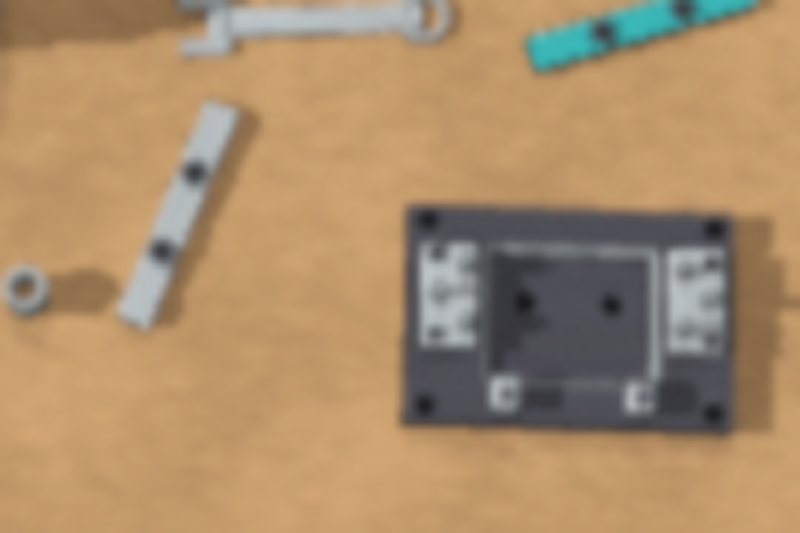

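View pics/c3.png

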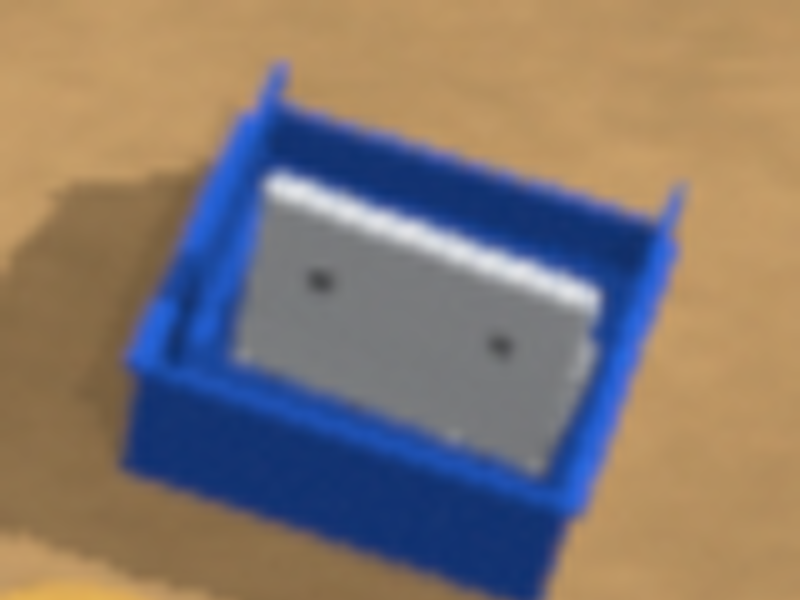

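View pics/c4.png

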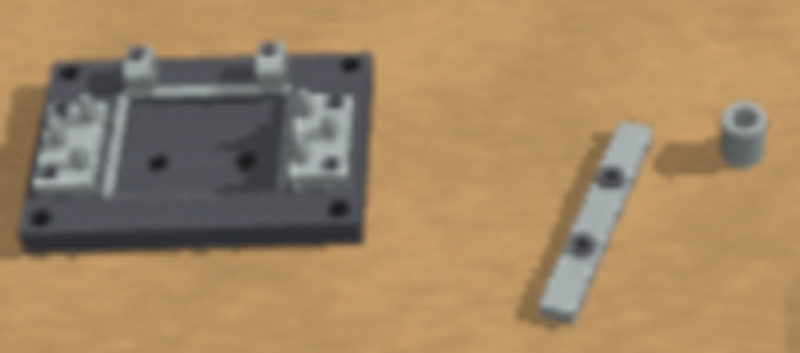

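Silver bar is confirmed: two dark bushes, steel grey, next to the socket. The jig's back-stops face the robot, so the jig's +x is about world -x. The bracket's foot stands in the bin with its bright top edge showing. Now coarse positions from the top and scene views.

```bash
python3 - <<'E'
from h import *
np.set_printoptions(precision=1,suppress=True)
# crop px -> full ; top crop1 offset(160,140) scale6 ; crop2 offset (240,150) scale 5.926
f1=lambda u,v:(160+(u+.5)/6-.5,140+(v+.5)/6-.5)
f2=lambda u,v:(240+(u+.5)/5.926-.5,150+(v+.5)/5.926-.5)
print('jig corners z20',[onz('top',f2(*p),20)[:2] for p in[(405,205),(733,215),(735,432),(402,425)]])
print('bar corners z12',[onz('top',f2(*p),12)[:2] for p in[(210,100),(240,110),(150,330),(118,312)]])
print('socket z32',onz('top',f2(26,290),32)[:2])
print('foot top edge z74',[onz('top',f1(*p),74)[:2] for p in[(110,278),(240,360)]])
print('bin back corners z45',[onz('top',f1(*p),45)[:2] for p in[(140,212),(320,312)]])
print('bin front z26',[onz('top',f1(*p),26)[:2] for p in[(40,402),(215,500)]])
print('jar lid z120',onz('top',(227,140),120)[:2])
print('can',onz('top',(423,194),190)[:2]); 
for n,p in(('driver',(352,283)),('driver end',(327,270)),('pliers',(187,283)),('tape',(130,195))): print(n,onz('top',p,10)[:2])
s=robot.get_state();R=np.array(s['ee_rot']);i=robot.camera_info('wrist')
c=-np.array(i['R']).T@np.array(i['t']);print('cam in tool',R.T@(c-s['ee_pos']),'\n',(np.array(i['R'])@R))
E
```

```text
jig corners z20 [array([ 635.9, -138.7]), array([ 631.2, -329.4]), array([ 504.4, -327.5]), array([ 507.8, -136. ])]
bar corners z12 [array([699.5, -26. ]), array([693.6, -43.5]), array([563.5,   8.2]), array([573.9,  26.7])]
socket z32 [583.  79.]
foot top edge z74 [array([617.4, 297.6]), array([571.5, 223.9])]
bin back corners z45 [array([661.3, 286.8]), array([604.1, 183.3])]
bin front z26 [array([555.3, 343.8]), array([499.9, 242.5])]
jar lid z120 [762.1 132.9]
can [ 572.4 -486.7]
driver [ 300.2 -286. ]
driver end [ 344.  -201.9]
pliers [298.1 268.8]
tape [598.  475.7]
cam in tool [  0.2 -80.8 -92.6] 
 [[ 1.   0.  -0. ]
 [-0.   1.  -0.3]
 [ 0.   0.3  1. ]]
```

```bash
cat >> h.py <<'E'
from scipy.spatial.transform import Rotation as Ro
def down(yaw,pitch=0):
    "tool x at yaw deg, z down; then tilt about WORLD-horizontal axis along tool y by pitch deg"
    y=np.radians(yaw);x=np.array([np.cos(y),np.sin(y),0]);z=np.array([0,0,-1.]);
    R=np.c_[x,np.cross(z,x),z]
    return R@Ro.from_rotvec([0,np.radians(pitch),0]).as_matrix()
def st():
    s=robot.get_state();R=np.array(s['ee_rot']);p=np.array(s['ee_pos'])
    g=p+51*R[:,2]
    print('t%.2f'%s['t'],'tcp',p.round(1),'grasp',g.round(1),'yaw %.2f'%np.degrees(np.arctan2(R[1,0],R[0,0])),'z',R[:,2].round(3),'F',np.round(s['force'],1),'w %.1f'%s['width'],'q',np.round(s['joints'],2))
    return p,R
def need(pos,R1,n,grasp=True):
    "rows (cm, rad) to bring grasp point (or TCP) to pos with orientation R1 in n equal rows"
    p,R=st(); pos=np.array(pos,float)
    if grasp: pos=pos-51*R1[:,2]
    rv=Ro.from_matrix(R.T@R1).as_rotvec()/n
    Rc=R; d=(pos-p)/n
    print('dist %.1f turn %.3f rad; per row %.1f mm %.3f rad'%(np.linalg.norm(pos-p),np.linalg.norm(rv)*n,np.linalg.norm(d),np.linalg.norm(rv)))
    for k in range(n):
        print(np.round(np.r_[Rc.T@d/10,rv],3).tolist()); Rc=Rc@Ro.from_rotvec(rv).as_matrix()
E
python3 -c "
from h import *
need([594.5,260.7,230],down(148),16)"
```

```text
t0.15 tcp [147.1 607.1 291.4] grasp [147.1 607.  240.4] yaw -103.63 z [-0.    -0.002 -1.   ] F [ 0.1  0.5 -0.7] w 87.0 q [ 1.59  0.39  0.01 -0.   -1.19 -0.26]
dist 565.9 turn 1.891 rad; per row 35.4 mm 0.118 rad
[1.445, -3.228, 0.068, -0.0, -0.0, 0.118]
[1.054, -3.375, 0.068, -0.0, -0.0, 0.118]
[0.649, -3.476, 0.067, -0.0, -0.0, 0.118]
[0.234, -3.528, 0.067, -0.0, -0.0, 0.118]
[-0.184, -3.531, 0.066, -0.0, -0.0, 0.118]
[-0.599, -3.485, 0.066, -0.0, -0.0, 0.118]
[-1.006, -3.39, 0.066, -0.0, -0.0, 0.118]
[-1.398, -3.248, 0.066, -0.0, -0.0, 0.118]
[-1.772, -3.06, 0.065, -0.0, -0.0, 0.118]
[-2.12, -2.83, 0.065, -0.0, -0.0, 0.118]
[-2.439, -2.56, 0.065, -0.0, -0.0, 0.118]
[-2.724, -2.255, 0.065, -0.0, -0.0, 0.118]
[-2.971, -1.918, 0.065, -0.0, -0.0, 0.118]
[-3.177, -1.554, 0.065, -0.0, -0.0, 0.118]
[-3.338, -1.169, 0.065, -0.0, -0.0, 0.118]
[-3.452, -0.767, 0.065, -0.0, -0.0, 0.118]
```

```bash
python3 -m creep '[[[1.4,-3.2,0.07,0,0,0.118,-0.2],[1.0,-3.4,0.07,0,0,0.118,-0.2],[0.6,-3.5,0.07,0,0,0.118,-0.2],[0.2,-3.5,0.07,0,0,0.118,-0.2],[-0.2,-3.5,0.07,0,0,0.118,-0.2],[-0.6,-3.5,0.07,0,0,0.118,-0.2],[-1.0,-3.4,0.07,0,0,0.118,-0.2],[-1.4,-3.2,0.07,0,0,0.118,-0.2],[-1.8,-3.1,0.07,0,0,0.118,-0.2],[-2.1,-2.8,0.07,0,0,0.118,-0.2],[-2.4,-2.6,0.07,0,0,0.118,-0.2],[-2.7,-2.3,0.07,0,0,0.118,-0.2]]]' 20
python3 -c "
from h import *
need([594.5,260.7,230],down(148),5)"
```

```text
t: 1.15
ee_pos: [483.6, 332.6, 278.3]
ee_rot: [[-0.99, 0.137, -0.004], [0.137, 0.99, -0.006], [0.003, -0.007, -1.0]]
force: [-0.1, 0.6, -1.2]
width: 52.4
t1.15 tcp [483.6 332.6 278.3] grasp [483.4 332.3 227.3] yaw 172.10 z [-0.004 -0.006 -1.   ] F [-0.1  0.6 -1.2] w 52.4 q [ 0.88  0.33 -0.11  0.   -1.14 -1.02]
dist 132.2 turn 0.421 rad; per row 26.4 mm 0.084 rad
[-2.394, -1.12, -0.054, -0.001, -0.0, 0.084]
[-2.48, -0.915, -0.055, -0.001, -0.0, 0.084]
[-2.548, -0.703, -0.055, -0.001, -0.0, 0.084]
[-2.598, -0.487, -0.055, -0.001, -0.0, 0.084]
[-2.63, -0.266, -0.055, -0.001, -0.0, 0.084]
```

```bash
python3 -m creep '[[[-2.4,-1.1,0,0,0,0.084,-0.2],[-2.5,-0.9,0,0,0,0.084,-0.2],[-2.5,-0.7,0,0,0,0.084,-0.2],[-2.6,-0.5,0,0,0,0.084,-0.2],[-2.6,-0.3,0,0,0,0.084,-0.2],[0,0,0,0,0,0,-0.2]]]'
python3 - <<'E'
from h import *
i=robot.camera_info('wrist');st();im=robot.read_camera('wrist');cv2.imwrite('pics/w1.png',im[:,:,::-1])
import pickle;pickle.dump(i,open('w1.pkl','wb'))
E
```

```text
t: 1.65
ee_pos: [601.1, 249.1, 275.2]
ee_rot: [[-0.83, 0.558, -0.008], [0.558, 0.83, -0.01], [0.001, -0.013, -1.0]]
force: [0.3, 0.3, 0.4]
width: 52.5
t1.65 tcp [601.1 249.1 275.2] grasp [600.7 248.6 224.2] yaw 146.08 z [-0.008 -0.01  -1.   ] F [0.3 0.3 0.4] w 52.5 q [ 0.64  0.44  0.06  0.   -1.2  -1.24]
```

View pics/w1.png

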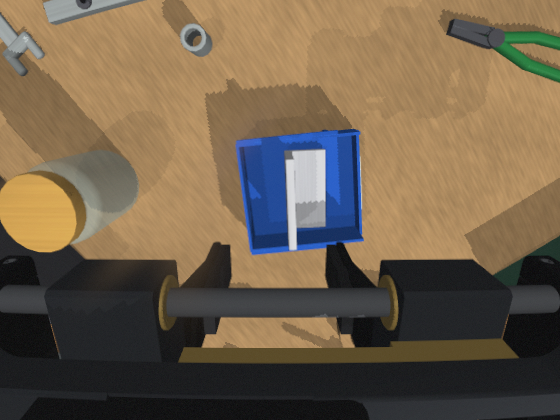

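The wrist view shows the foot's top edge running from about (291,152) to (293,248), with the leg to its right. The bin's corners are at (238,143), (358,132), (362,240) and (249,252).

```bash
python3 - <<'E'
import cv2
t=cv2.imread('pics/w1.png')
cv2.imwrite('pics/c5.png',cv2.resize(t[120:265,225:375],(600,580),interpolation=cv2.INTER_CUBIC))
E
```

```text
(no output)
```

View pics/c5.png

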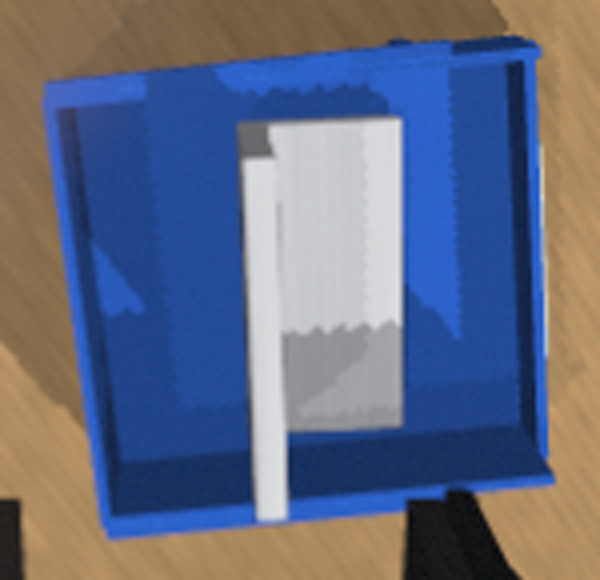

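```bash
python3 - <<'E'
from h import *;import pickle
i=pickle.load(open('w1.pkl','rb'))
f=lambda u,v:(225+(u+.5)/4-.5,120+(v+.5)/4-.5)
P=[onz('wrist',f(*p),74,i)[:2] for p in[(243,158),(275,158),(288,520),(256,521)]]
print(np.round(P,1)); a,b,c,d=P
m1=(a+b)/2;m2=(c+d)/2;dd=m2-m1
print('thick',np.linalg.norm(a-b),np.linalg.norm(c-d),'len',np.linalg.norm(dd),'mid',(m1+m2)/2,'normal yaw',np.degrees(np.arctan2(dd[1],dd[0]))+90)
L=[onz('wrist',f(*p),12,i)[:2] for p in[(402,118),(402,428)]];print('leg far corners z12',np.round(L,1))
m=(m1+m2)/2
need(np.r_[m,150],down(np.degrees(np.arctan2(dd[1],dd[0]))+90),3)
E
```

```text
[[574.2 221.4]
 [568.2 225.4]
 [614.3 301.8]
 [621.  297.6]]
thick 7.256219775538072 7.877538495585871 len 89.30627540220257 mid [594.3965365  261.54208973] normal yaw 148.6455709863576
leg far corners z12 [[536.  244.6]
 [583.1 321. ]]
t1.70 tcp [599.7 250.  275. ] grasp [599.3 249.5 224. ] yaw 146.26 z [-0.009 -0.01  -1.   ] F [-0.3  0.8 -1. ] w 52.4 q [ 0.64  0.44  0.06  0.   -1.2  -1.23]
dist 75.1 turn 0.044 rad; per row 25.0 mm 0.015 rad
[0.356, 0.254, 2.464, -0.004, -0.001, -0.014]
[0.354, 0.248, 2.465, -0.004, -0.001, -0.014]
[0.353, 0.242, 2.465, -0.004, -0.001, -0.014]
```

The foot measures 89.3 x 7.6 mm (given 90 x 8), and its centre agrees with the top view to 1 mm. Descending.

```bash
python3 -m creep '[[[0.36,0.25,2.46,-0.004,0,-0.014,-0.2],[0.36,0.25,2.46,-0.004,0,-0.014,-0.2],[0.36,0.25,2.46,-0.004,0,-0.014,-0.2],[0,0,0,0,0,0,-0.2]]]'
python3 -c "
from h import *
need([594.4,261.5,66],down(148.65),5)"
```

```text
t: 2.03
ee_pos: [593.5, 262.6, 199.9]
ee_rot: [[-0.856, 0.517, -0.0], [0.517, 0.856, 0.004], [0.002, 0.003, -1.0]]
force: [-0.4, -0.4, -1.4]
width: 51.9
t2.03 tcp [593.5 262.6 199.9] grasp [593.5 262.8 148.9] yaw 148.89 z [-0.     0.004 -1.   ] F [-0.4 -0.4 -1.4] w 51.9 q [ 0.66  0.5  -0.05 -0.   -1.02 -1.21]
dist 83.0 turn 0.006 rad; per row 16.6 mm 0.001 rad
[-0.031, -0.015, 1.659, 0.001, -0.0, 0.001]
[-0.03, -0.014, 1.659, 0.001, -0.0, 0.001]
[-0.03, -0.013, 1.659, 0.001, -0.0, 0.001]
[-0.029, -0.012, 1.659, 0.001, -0.0, 0.001]
[-0.028, -0.011, 1.659, 0.001, -0.0, 0.001]
```

```bash
python3 -m creep '[[[-0.03,-0.01,1.66,0,0,0,-0.2],[-0.03,-0.01,1.66,0,0,0,-0.2],[-0.03,-0.01,1.66,0,0,0,-0.2],[-0.03,-0.01,1.66,0,0,0,-0.2],[-0.02,-0.01,1.4,0,0,0,-0.2],[0,0,0,0,0,0,-0.2]]]'
python3 -c "
from h import *
need([594.4,261.5,66],down(148.65),1)
cv2.imwrite('pics/w2.png',robot.read_camera('wrist')[:,:,::-1])"
```

```text
t: 2.53
ee_pos: [593.4, 266.2, 123.3]
ee_rot: [[-0.861, 0.508, 0.005], [0.508, 0.861, 0.005], [-0.002, 0.006, -1.0]]
force: [-1.6, -0.9, -0.4]
width: 52.2
t2.53 tcp [593.4 266.2 123.3] grasp [593.7 266.5  72.3] yaw 149.47 z [ 0.005  0.005 -1.   ] F [-1.6 -0.9 -0.4] w 52.2 q [ 0.67  0.58 -0.13 -0.   -0.86 -1.2 ]
dist 8.0 turn 0.016 rad; per row 8.0 mm 0.016 rad
[-0.322, -0.361, 0.631, 0.006, 0.002, 0.014]
```

View pics/w2.png

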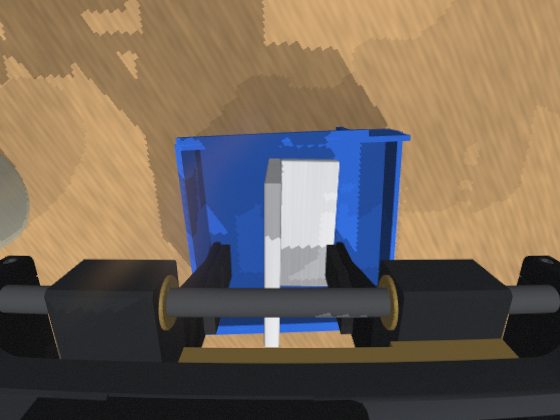

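The foot's edge is at x≈272, between the fingers at about 220 and 340. A small correction is needed, then I close.

```bash
python3 -m creep '[[[-0.32,-0.36,0.6,0.006,0.002,0.014,-0.2],[-0.05,-0.05,0.05,0,0,0,0.3],[0,0,0,0,0,0,0.7],[0,0,0,0,0,0,1],[0,0,0,0,0,0,1],[0,0,0,0,0,0,1],[0,0,0,0,0,0,1]]]' 45
python3 -c "
from h import *
need([594.4,261.5,66],down(148.65),1)"
```

```text
t: 3.17
ee_pos: [597.9, 263.1, 125.7]
ee_rot: [[-0.855, 0.518, 0.012], [0.518, 0.855, 0.007], [-0.007, 0.012, -1.0]]
force: [0.1, -0.1, -1.3]
width: 20.2
t3.17 tcp [597.9 263.1 125.7] grasp [598.5 263.5  74.7] yaw 148.77 z [ 0.012  0.007 -1.   ] F [ 0.1 -0.1 -1.3] w 20.2 q [ 0.66  0.58 -0.13  0.   -0.86 -1.21]
dist 9.5 turn 0.014 rad; per row 9.5 mm 0.014 rad
[0.221, -0.33, 0.866, 0.012, 0.007, 0.002]
```

```bash
python3 -m creep '[[[0.22,-0.33,0.9,0.012,0.007,0.002,0.5],[0,0,0,0,0,0,0.5]]]' 45
python3 -c "
from h import *
need([594.4,261.5,65],down(148.65),1)"
```

```text
t: 3.33
ee_pos: [594.2, 261.4, 116.6]
ee_rot: [[-0.854, 0.52, -0.001], [0.52, 0.854, 0.0], [0.001, 0.0, -1.0]]
force: [-0.6, 0.4, -0.3]
width: 21.5
t3.33 tcp [594.2 261.4 116.6] grasp [594.1 261.5  65.6] yaw 148.64 z [-0.001  0.    -1.   ] F [-0.6  0.4 -0.3] w 21.5 q [ 0.66  0.59 -0.13 -0.   -0.85 -1.21]
dist 0.6 turn 0.001 rad; per row 0.6 mm 0.001 rad
[-0.016, 0.017, 0.06, 0.0, -0.001, -0.0]
```

```bash
python3 -m creep '[[[0,0,0.05,0,0,0,1],[0,0,0.1,0,0,0,1],[0,0,0.1,0,0,0,1],[0,0,0.1,0,0,0,1]]]' 45
python3 -c "
from h import *
need([594.4,261.5,65],down(148.65),1)"
```

```text
t: 3.67
ee_pos: [594.1, 261.3, 112.9]
ee_rot: [[-0.854, 0.52, -0.002], [0.52, 0.854, -0.001], [0.001, -0.002, -1.0]]
force: [-3.7, -1.3, 10.2]
width: 7.8
t3.67 tcp [594.1 261.3 112.9] grasp [594.  261.2  61.9] yaw 148.67 z [-0.002 -0.001 -1.   ] F [-3.7 -1.3 10.2] w 7.8 q [ 0.66  0.59 -0.14 -0.   -0.85 -1.21]
dist 3.1 turn 0.002 rad; per row 3.1 mm 0.002 rad
[-0.015, 0.036, -0.309, -0.002, -0.001, 0.0]
```

Gripped with the width at 7.8 mm. Lifting.

```bash
python3 -m creep '[[[0,0,-1,0,0,0,1],[0,0,-2.5,0,0,0,1],[0,0,-2.5,0,0,0,1],[0,0,-2.5,0,0,0,1],[0,0,-2,0,0,0,1]]]' 45
python3 -c "
from h import *
need([400+58*.616,-40,130],down(180,38),12)"
```

```text
t: 4.08
ee_pos: [590.8, 259.3, 214.3]
ee_rot: [[-0.853, 0.521, -0.018], [0.522, 0.853, -0.01], [0.01, -0.018, -1.0]]
force: [-0.2, -0.4, -2.3]
width: 7.7
t4.08 tcp [590.8 259.3 214.3] grasp [589.9 258.8 163.3] yaw 148.55 z [-0.018 -0.01  -1.   ] F [-0.2 -0.4 -2.3] w 7.7 q [ 0.66  0.49 -0.03 -0.   -1.07 -1.21]
dist 326.8 turn 0.843 rad; per row 27.2 mm 0.070 rad
[-0.426, -2.658, 0.412, 0.014, 0.053, -0.044]
[-0.33, -2.669, 0.429, 0.014, 0.053, -0.044]
[-0.234, -2.676, 0.451, 0.014, 0.053, -0.044]
[-0.14, -2.677, 0.479, 0.014, 0.053, -0.044]
[-0.047, -2.675, 0.511, 0.014, 0.053, -0.044]
[0.044, -2.667, 0.548, 0.014, 0.053, -0.044]
[0.132, -2.656, 0.59, 0.014, 0.053, -0.044]
[0.217, -2.639, 0.636, 0.014, 0.053, -0.044]
[0.299, -2.619, 0.687, 0.014, 0.053, -0.044]
[0.378, -2.594, 0.741, 0.014, 0.053, -0.044]
[0.452, -2.564, 0.799, 0.014, 0.053, -0.044]
[0.521, -2.531, 0.86, 0.014, 0.053, -0.044]
```

```bash
python3 -m creep '[[[-0.4,-2.65,0.4,0.014,0.053,-0.044,1],[-0.3,-2.65,0.4,0.014,0.053,-0.044,1],[-0.2,-2.65,0.45,0.014,0.053,-0.044,1],[-0.1,-2.65,0.5,0.014,0.053,-0.044,1],[0,-2.65,0.5,0.014,0.053,-0.044,1],[0,-2.65,0.5,0.014,0.053,-0.044,1],[0.1,-2.65,0.6,0.014,0.053,-0.044,1],[0.2,-2.65,0.6,0.014,0.053,-0.044,1],[0.3,-2.6,0.7,0.014,0.053,-0.044,1],[0.4,-2.6,0.7,0.014,0.053,-0.044,1],[0.4,-2.5,0.8,0.014,0.053,-0.044,1],[0.3,-2,0.5,0.014,0.053,-0.044,1]]]'
python3 -c "
from h import *
need([400+58*.616,-40,85],down(180,38),5)
cv2.imwrite('pics/s2.png',robot.read_camera('scene')[60:300,150:400,::-1])"
```

```text
t: 5.08
ee_pos: [475.0, -38.6, 179.7]
ee_rot: [[-0.786, -0.029, -0.618], [-0.04, 0.999, 0.005], [0.617, 0.029, -0.786]]
force: [0.9, 0.3, -3.4]
width: 7.4
t5.08 tcp [475.  -38.6 179.7] grasp [443.4 -38.4 139.6] yaw -177.06 z [-0.618  0.005 -0.786] F [ 0.9  0.3 -3.4] w 7.4 q [ 0.19  0.53 -0.15 -0.12 -1.55 -0.11]
dist 55.1 turn 0.041 rad; per row 11.0 mm 0.008 rad
[-0.549, -0.054, 0.954, 0.001, -0.001, 0.008]
[-0.549, -0.049, 0.955, 0.001, -0.001, 0.008]
[-0.549, -0.043, 0.955, 0.001, -0.001, 0.008]
[-0.549, -0.038, 0.955, 0.001, -0.001, 0.008]
[-0.548, -0.033, 0.956, 0.001, -0.001, 0.008]
```

View pics/s2.png

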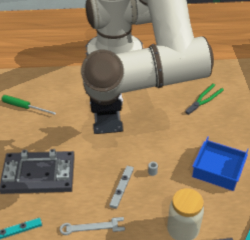

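The arm holds the bracket tilted over clear bench (scene crop, around (108,120)). Lowering.

```bash
python3 -m creep '[[[-0.5,-0.05,0.95,0,0,0.008,1],[-0.55,-0.05,0.95,0,0,0.008,1],[-0.55,-0.05,0.95,0,0,0.008,1],[-0.55,0,0.95,0,0,0.008,1],[-0.55,0,0.95,0,0,0.008,1],[0,0,0,0,0,0,1]]]'
python3 -c "
from h import *
need([400+58*.616,-40,48],down(180,38),4)
cv2.imwrite('pics/w3.png',robot.read_camera('wrist')[:,:,::-1])"
```

```text
t: 5.63
ee_pos: [466.9, -41.4, 119.3]
ee_rot: [[-0.789, 0.012, -0.615], [0.009, 1.0, 0.009], [0.615, 0.002, -0.789]]
force: [-0.9, -0.3, -2.7]
width: 7.6
t5.63 tcp [466.9 -41.4 119.3] grasp [435.6 -40.9  79.1] yaw 179.36 z [-0.615  0.009 -0.789] F [-0.9 -0.3 -2.7] w 7.6 q [ 0.19  0.6  -0.22 -0.13 -1.41 -0.14]
dist 31.2 turn 0.013 rad; per row 7.8 mm 0.003 rad
[-0.482, 0.033, 0.611, 0.002, 0.0, -0.002]
[-0.482, 0.033, 0.611, 0.002, 0.0, -0.002]
[-0.482, 0.034, 0.611, 0.002, 0.0, -0.002]
[-0.482, 0.034, 0.61, 0.002, 0.0, -0.002]
```

View pics/w3.png

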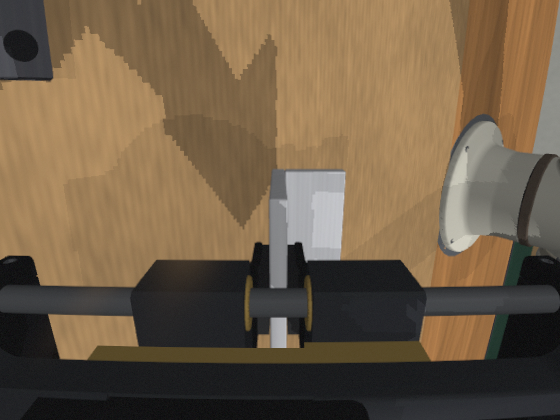

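The bracket sits square between the fingers (x≈278), with its leg towards the robot base.

```bash
python3 -m creep '[[[-0.48,0.03,0.61,0,0,0,1],[-0.48,0.03,0.61,0,0,0,1],[-0.48,0,0.6,0,0,0,1],[-0.3,0,0.4,0,0,0,1]]]'
python3 -c "
from h import *
need([400+58*.616,-40,46],down(180,38),1)"
```

```text
t: 6.02
ee_pos: [470.1, -39.5, 91.9]
ee_rot: [[-0.795, 0.01, -0.607], [0.006, 1.0, 0.008], [0.607, 0.003, -0.795]]
force: [0.4, 0.5, -1.6]
width: 7.7
t6.02 tcp [470.1 -39.5  91.9] grasp [439.2 -39.1  51.3] yaw 179.56 z [-0.607  0.008 -0.795] F [ 0.4  0.5 -1.6] w 7.7 q [ 0.19  0.64 -0.23 -0.13 -1.35 -0.13]
dist 6.4 turn 0.015 rad; per row 6.4 mm 0.015 rad
[-0.106, -0.057, 0.633, 0.008, 0.011, -0.006]
```

```bash
python3 -m creep '[[[-0.15,0,0.2,0,0,0,1],[-0.12,0,0.16,0,0,0,1],[0,0,0,0,0,0,1]]]'
python3 -c "
from h import *
need([400+58*.616,-40,46],down(180,38),1)"
```

```text
t: 6.27
ee_pos: [470.7, -39.2, 88.8]
ee_rot: [[-0.792, 0.007, -0.61], [0.005, 1.0, 0.006], [0.61, 0.002, -0.792]]
force: [0.0, -0.4, -2.3]
width: 7.7
t6.27 tcp [470.7 -39.2  88.8] grasp [439.6 -38.9  48.4] yaw 179.65 z [-0.61   0.006 -0.792] F [ 0.  -0.4 -2.3] w 7.7 q [ 0.19  0.64 -0.23 -0.13 -1.35 -0.13]
dist 4.5 turn 0.010 rad; per row 4.5 mm 0.010 rad
[0.122, -0.083, 0.429, 0.006, 0.007, -0.005]
```

```bash
python3 -m creep '[[[-0.12,0,0.16,0,0,0,1],[-0.12,0,0.16,0,0,0,1],[0,0,0,0,0,0,1]]]'
python3 -c "
from h import *
st()"
```

```text
t: 6.52
ee_pos: [471.4, -39.0, 88.7]
ee_rot: [[-0.791, 0.004, -0.612], [0.003, 1.0, 0.003], [0.612, 0.001, -0.791]]
force: [-0.5, 0.2, -2.3]
width: 7.8
t6.52 tcp [471.4 -39.   88.7] grasp [440.2 -38.8  48.4] yaw 179.79 z [-0.612  0.003 -0.791] F [-0.5  0.2 -2.3] w 7.8 q [ 0.2   0.65 -0.22 -0.13 -1.35 -0.13]
```

```bash
python3 -m creep '[[[-0.25,0,0.35,0,0,0,1],[-0.12,0,0.16,0,0,0,1]]]'
python3 -c "
from h import *
st()"
```

```text
t: 6.68
ee_pos: [472.3, -38.8, 87.9]
ee_rot: [[-0.788, 0.001, -0.615], [0.0, 1.0, 0.0], [0.615, -0.0, -0.788]]
force: [-1.3, 2.6, 8.0]
width: 7.7
t6.68 tcp [472.3 -38.8  87.9] grasp [440.9 -38.8  47.7] yaw 179.97 z [-0.615  0.    -0.788] F [-1.3  2.6  8. ] w 7.7 q [ 0.2   0.65 -0.22 -0.12 -1.35 -0.13]
```

Contact on the bench, with Fz rising by 10 N. Opening gradually so the outer finger lowers the foot.

```bash
python3 -m creep '[[[0,0,0,0,0,0,0.7],[0,0,0,0,0,0,0.5],[0,0,0,0,0,0,0.4],[0,0,-0.2,0,0,0,0.3],[0,0,-0.2,0,0,0,0.2],[0,0,-0.2,0,0,0,0.1],[0,0,-0.1,0,0,0,0]]]'
python3 -c "
from h import *
st()
cv2.imwrite('pics/w4.png',robot.read_camera('wrist')[:,:,::-1])"
```

```text
t: 7.27
ee_pos: [476.8, -39.3, 92.9]
ee_rot: [[-0.789, 0.001, -0.615], [0.001, 1.0, 0.0], [0.615, -0.0, -0.789]]
force: [0.6, 0.3, 0.2]
width: 38.9
t7.27 tcp [476.8 -39.3  92.9] grasp [445.5 -39.2  52.7] yaw 179.95 z [-0.615  0.    -0.789] F [0.6 0.3 0.2] w 38.9 q [ 0.19  0.65 -0.21 -0.12 -1.37 -0.13]
```

View pics/w4.png

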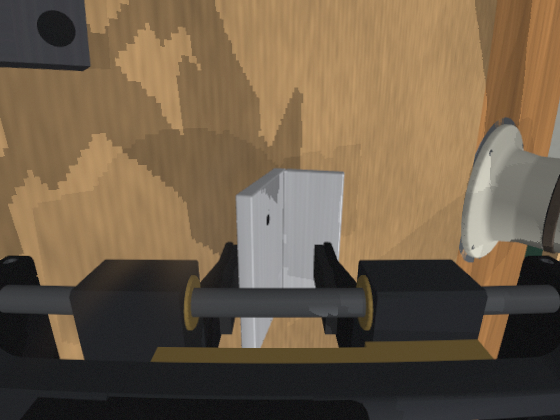

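The foot (x 240–283) is leaning against the outer finger (x≈230). I keep opening while retreating.

```bash
python3 -m creep '[[[0,0,-0.4,0,0,0,-0.1],[0,0,-0.4,0,0,0,-0.2],[0,0,-0.4,0,0,0,-0.3],[0,0,-0.4,0,0,0,-0.3],[0,0,-0.2,0,0,0,-0.4]]]'
python3 -c "
from h import *
st()
cv2.imwrite('pics/w5.png',robot.read_camera('wrist')[:,:,::-1])"
```

```text
t: 7.73
ee_pos: [489.0, -39.4, 108.3]
ee_rot: [[-0.789, 0.001, -0.615], [0.001, 1.0, 0.0], [0.615, -0.0, -0.789]]
force: [-0.4, 0.2, 0.3]
width: 57.7
t7.73 tcp [489.  -39.4 108.3] grasp [457.7 -39.4  68.1] yaw 179.93 z [-0.615  0.    -0.789] F [-0.4  0.2  0.3] w 57.7 q [ 0.19  0.64 -0.17 -0.12 -1.42 -0.13]
```

View pics/w5.png

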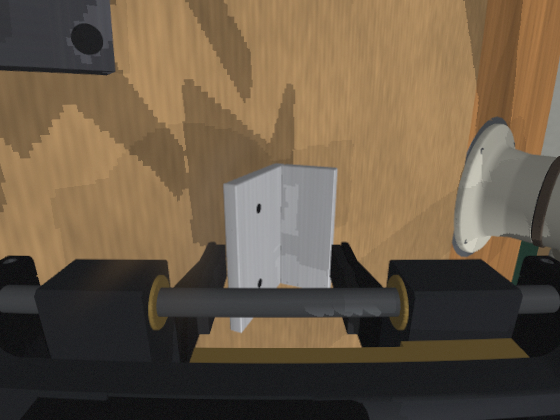

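The foot is about 60° over, still on the outer finger. Lowering the finger with it, then withdrawing sideways.

```bash
python3 -m creep '[[[-0.55,0,0.35,0,0,0,-0.4],[-0.4,0,0.5,0,0,0,-0.4],[-0.4,0,0.5,0,0,0,-0.4],[-0.2,0,0.3,0,0,0,-0.4]]]'
python3 -c "
from h import *
st()
cv2.imwrite('pics/w6.png',robot.read_camera('wrist')[:,:,::-1])"
```

```text
t: 8.12
ee_pos: [492.1, -39.4, 85.4]
ee_rot: [[-0.79, 0.0, -0.613], [0.0, 1.0, -0.0], [0.613, -0.0, -0.79]]
force: [2.6, 3.2, 20.2]
width: 60.7
t8.12 tcp [492.1 -39.4  85.4] grasp [460.8 -39.4  45.1] yaw 179.98 z [-0.613 -0.    -0.79 ] F [ 2.6  3.2 20.2] w 60.7 q [ 0.19  0.68 -0.17 -0.12 -1.38 -0.13]
```

View pics/w6.png

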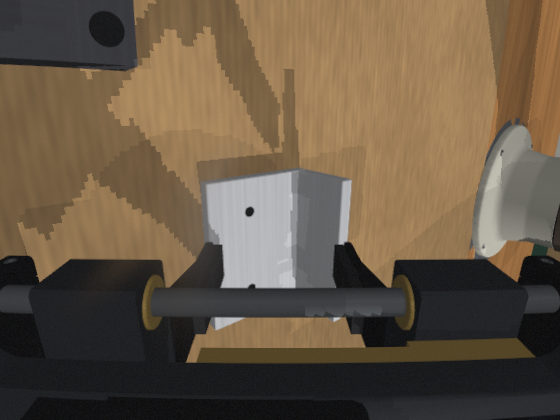

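```bash
python3 -m creep '[[[-0.1,0,-0.7,0,0,0,-0.4],[-0.8,0,-0.62,0,0,0,-0.4],[-1.2,0,-0.93,0,0,0,-0.4],[-1.2,0,-0.93,0,0,0,-0.4],[0.6,0,-2.5,0,-0.06,0,-0.4],[0.6,0,-2.5,0,-0.1,0,-0.4],[0.6,0,-2.5,0,-0.1,0,-0.4],[0.4,0,-2.5,0,-0.1,0,-0.4],[0,0,-2,0,-0.1,0,-0.4]]]'
python3 -c "
from h import *
st()
cv2.imwrite('pics/w7.png',robot.read_camera('wrist')[:,:,::-1])"
```

```text
t: 8.92
ee_pos: [580.1, -39.4, 195.5]
ee_rot: [[-0.978, 0.002, -0.21], [0.002, 1.0, -0.004], [0.21, -0.004, -0.978]]
force: [-0.0, -0.4, -0.1]
width: 60.8
t8.92 tcp [580.1 -39.4 195.5] grasp [569.4 -39.6 145.7] yaw 179.86 z [-0.21  -0.004 -0.978] F [-0.  -0.4 -0.1] w 60.8 q [ 0.19  0.48 -0.1  -0.04 -1.2  -0.18]
```

View pics/w7.png

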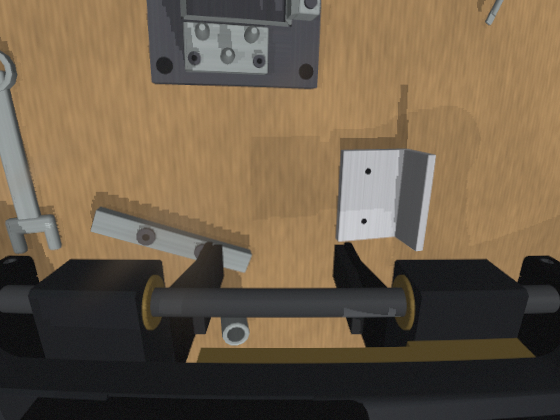

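The bracket now lies on its foot (340–400,150–240) with the leg standing (≈430,155 to 421,248). Measuring roughly here, then hovering above it.

```bash
python3 - <<'E'
from h import *
for p in[(434,155),(422,248)]: print(onz('wrist',p,45))
for p in[(343,151),(338,241)]: print(onz('wrist',p,8))
m=(onz('wrist',(432,155),45)+onz('wrist',(420,248),45))/2
need([m[0],m[1],190],down(180),6)
E
```

```text
[411.20092432 -81.8240667   45.        ]
[410.66710262   5.89737394  45.        ]
[480.45874383 -82.07417186   8.        ]
[480.5514538    7.79361808   8.        ]
t8.97 tcp [581.1 -39.5 200.9] grasp [571.  -39.7 150.9] yaw 179.93 z [-0.198 -0.004 -0.98 ] F [-2.3 -1.1  2.6] w 61.1 q [ 0.2   0.47 -0.1  -0.04 -1.2  -0.18]
dist 172.8 turn 0.200 rad; per row 28.8 mm 0.033 rad
[2.878, 0.019, -0.1, -0.001, -0.033, -0.0]
[2.873, 0.02, -0.196, -0.001, -0.033, -0.0]
[2.865, 0.02, -0.291, -0.001, -0.033, -0.0]
[2.853, 0.021, -0.387, -0.001, -0.033, -0.0]
[2.839, 0.022, -0.481, -0.001, -0.033, -0.0]
[2.821, 0.022, -0.575, -0.001, -0.033, -0.0]
```

```bash
python3 -m creep '[[[2.8,0,-0.1,0,-0.033,0,0],[2.8,0,-0.2,0,-0.033,0,0],[2.8,0,-0.3,0,-0.033,0,0],[2.8,0,-0.4,0,-0.033,0,0],[2.8,0,-0.5,0,-0.033,0,0],[2.4,0,-0.5,0,-0.033,0,0],[0,0,0,0,0,0,0]]]'
python3 - <<'E'
from h import *;import pickle
i=robot.camera_info('wrist');st();im=robot.read_camera('wrist');cv2.imwrite('pics/w8.png',im[:,:,::-1]);pickle.dump(i,open('w8.pkl','wb'))
cv2.imwrite('pics/c8.png',cv2.resize(im[100:270,180:380,::-1],(800,680),interpolation=cv2.INTER_CUBIC)[:600])
E
```

```text
t: 9.55
ee_pos: [413.5, -40.2, 237.0]
ee_rot: [[-1.0, 0.002, 0.002], [0.002, 1.0, -0.005], [-0.002, -0.005, -1.0]]
force: [0.2, 0.9, 0.0]
width: 43.8
t9.55 tcp [413.5 -40.2 237. ] grasp [413.6 -40.5 186. ] yaw 179.89 z [ 0.002 -0.005 -1.   ] F [0.2 0.9 0. ] w 43.8 q [ 0.3   0.08 -0.56  0.01 -0.93 -0.31]
```

View pics/c8.png

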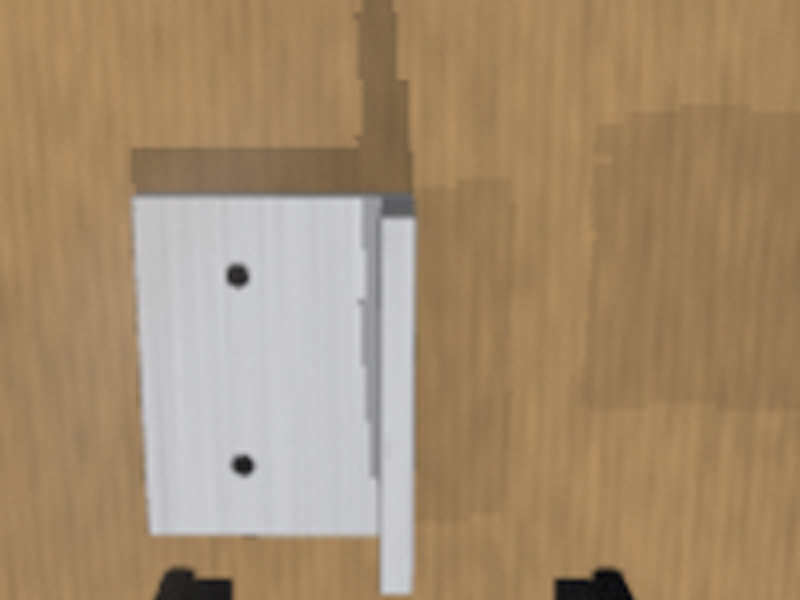

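```bash
python3 - <<'E'
from h import *;import pickle
i=pickle.load(open('w8.pkl','rb'))
f=lambda u,v:(180+(u+.5)/4-.5,100+(v+.5)/4-.5)
a,b,c,d=[onz('wrist',f(*p),45,i)[:2] for p in[(380,217),(414,216),(412,594),(380,594)]]
m1=(a+b)/2;m2=(c+d)/2;dd=m2-m1;y=np.degrees(np.arctan2(dd[1],dd[0]))+90
print('thick',np.linalg.norm(a-b),np.linalg.norm(c-d),'len',np.linalg.norm(dd),'mid',(m1+m2)/2,'yaw',y)
print('foot',[onz('wrist',f(*p),8,i)[:2].round(1) for p in[(133,197),(150,534)]])
need(np.r_[(m1+m2)/2,90],down(y),4)
E
```

```text
thick 7.428439369223796 7.622408576726307 len 89.6046767170526 mid [412.99641824 -38.02209319] yaw 179.7260989128351
foot [array([477.8, -82.9]), array([478.6,   6. ])]
t9.60 tcp [415.7 -39.9 237.1] grasp [415.9 -40.1 186.1] yaw 179.93 z [ 0.003 -0.005 -1.   ] F [0.  0.8 0.7] w 43.4 q [ 0.3   0.08 -0.56  0.01 -0.93 -0.31]
dist 96.2 turn 0.007 rad; per row 24.0 mm 0.002 rad
[0.076, 0.059, 2.403, -0.001, 0.001, 0.001]
[0.074, 0.055, 2.403, -0.001, 0.001, 0.001]
[0.072, 0.052, 2.403, -0.001, 0.001, 0.001]
[0.071, 0.049, 2.403, -0.001, 0.001, 0.001]
```

```bash
python3 -m creep '[[[0.1,0.05,2.4,0,0,0,0],[0.07,0.05,2.4,0,0,0,0],[0.07,0.05,2.4,0,0,0,0],[0.07,0.05,2.2,0,0,0,0],[0,0,0,0,0,0,0]]]'
python3 - <<'E'
from h import *
need([413.5,-38,35],down(179.7),3)
cv2.imwrite('pics/w9.png',robot.read_camera('wrist')[:,:,::-1])
E
```

```text
t: 10.02
ee_pos: [418.6, -37.3, 142.3]
ee_rot: [[-1.0, -0.0, 0.012], [-0.0, 1.0, -0.004], [-0.012, -0.004, -1.0]]
force: [-0.7, 0.1, 0.5]
width: 43.7
t10.02 tcp [418.6 -37.3 142.3] grasp [419.2 -37.5  91.3] yaw -179.99 z [ 0.012 -0.004 -1.   ] F [-0.7  0.1  0.5] w 43.7 q [ 0.31  0.22 -0.69  0.01 -0.65 -0.31]
dist 56.5 turn 0.013 rad; per row 18.8 mm 0.004 rad
[0.192, -0.016, 1.873, -0.001, 0.004, 0.002]
[0.185, -0.018, 1.874, -0.001, 0.004, 0.002]
[0.177, -0.021, 1.875, -0.001, 0.004, 0.002]
```

View pics/w9.png

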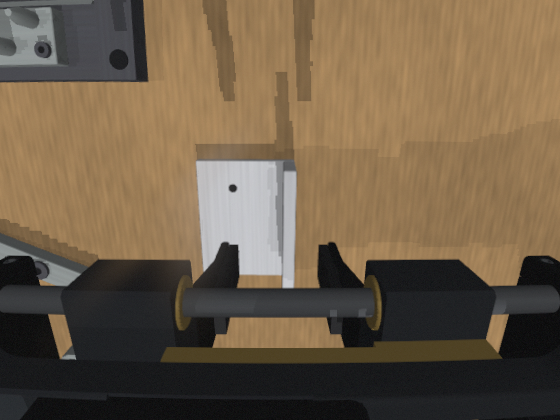

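The leg top (x≈289) is 5 mm to the right of the finger mid-line (x≈279). This agrees with the numbers.

```bash
python3 -m creep '[[[0.2,0,1.87,0,0.004,0.002,0],[0.2,0,1.87,0,0.004,0.002,0],[0.18,0,1.5,0,0.004,0.002,0],[0,0,0,0,0,0,0]]]'
python3 - <<'E'
from h import *
need([413.5,-38,35],down(179.7),1)
E
```

```text
t: 10.4
ee_pos: [421.9, -36.0, 93.7]
ee_rot: [[-1.0, 0.003, 0.011], [0.003, 1.0, -0.002], [-0.011, -0.002, -1.0]]
force: [0.3, -1.1, -0.0]
width: 43.8
t10.40 tcp [421.9 -36.   93.7] grasp [422.5 -36.1  42.7] yaw 179.82 z [ 0.011 -0.002 -1.   ] F [ 0.3 -1.1 -0. ] w 43.8 q [ 0.31  0.32 -0.73  0.01 -0.51 -0.32]
dist 11.6 turn 0.012 rad; per row 11.6 mm 0.012 rad
[0.848, -0.199, 0.761, -0.002, 0.011, 0.002]
```

```bash
python3 -m creep '[[[0.9,-0.2,0.75,0,0.011,0,0],[0,0,0,0,0,0,0]]]'
python3 - <<'E'
from h import *
need([413.5,-38,35],down(179.7),1)
E
```

```text
t: 10.57
ee_pos: [414.8, -37.7, 87.2]
ee_rot: [[-1.0, 0.002, 0.002], [0.002, 1.0, -0.002], [-0.002, -0.002, -1.0]]
force: [-0.5, -0.4, -0.0]
width: 43.7
t10.57 tcp [414.8 -37.7  87.2] grasp [414.9 -37.8  36.2] yaw 179.86 z [ 0.002 -0.002 -1.   ] F [-0.5 -0.4 -0. ] w 43.7 q [ 0.3   0.33 -0.75  0.01 -0.49 -0.31]
dist 1.7 turn 0.004 rad; per row 1.7 mm 0.004 rad
[0.125, -0.032, 0.116, -0.002, 0.002, 0.003]
```

```bash
python3 -m creep '[[[0.15,0,0.15,0,0.002,0,0.4],[0,0,0.05,0,0,0,0.7],[0,0,0.05,0,0,0,1],[0,0,0.05,0,0,0,1],[0,0,0,0,0,0,1],[0,0,0,0,0,0,1]]]' 45
python3 - <<'E'
from h import *
st()
E
```

```text
t: 11.07
ee_pos: [415.7, -37.1, 87.6]
ee_rot: [[-1.0, 0.001, 0.008], [0.001, 1.0, -0.0], [-0.008, -0.0, -1.0]]
force: [0.3, 0.1, -0.6]
width: 11.5
t11.07 tcp [415.7 -37.1  87.6] grasp [416.1 -37.1  36.6] yaw 179.93 z [ 0.008 -0.    -1.   ] F [ 0.3  0.1 -0.6] w 11.5 q [ 0.31  0.33 -0.75  0.01 -0.49 -0.31]
```

```bash
python3 -m creep '[[[0.1,0,0.15,0,0.008,0,1],[0,0,0.05,0,0,0,1],[0,0,0.05,0,0,0,1]]]' 45
python3 - <<'E'
from h import *
st()
E
```

```text
t: 11.32
ee_pos: [415.2, -37.2, 87.1]
ee_rot: [[-1.0, -0.0, 0.001], [-0.0, 1.0, -0.0], [-0.001, -0.0, -1.0]]
force: [-2.2, 0.6, 5.4]
width: 7.5
t11.32 tcp [415.2 -37.2  87.1] grasp [415.3 -37.2  36.1] yaw -179.99 z [ 0.001 -0.    -1.   ] F [-2.2  0.6  5.4] w 7.5 q [ 0.3   0.33 -0.74  0.   -0.5  -0.31]
```

Gripped the leg at 7.5 mm. Lifting and moving to a spot from which the wrist camera sees the jig.

```bash
python3 -m creep '[[[0,0,-1,0,0,0,1],[0,0,-3,0,0,0,1],[0,0,-3,0,0,0,1],[0,0,-3,0,0,0,1]]]' 45
python3 - <<'E'
from h import *
need([565,-140,300],down(180),7)
E
```

```text
t: 11.65
ee_pos: [410.2, -38.2, 183.6]
ee_rot: [[-1.0, 0.002, -0.021], [0.002, 1.0, -0.005], [0.021, -0.005, -1.0]]
force: [1.9, 0.1, -3.2]
width: 7.9
t11.65 tcp [410.2 -38.2 183.6] grasp [409.1 -38.5 132.6] yaw 179.87 z [-0.021 -0.005 -1.   ] F [ 1.9  0.1 -3.2] w 7.9 q [ 0.3   0.15 -0.63 -0.   -0.81 -0.31]
dist 249.7 turn 0.022 rad; per row 35.7 mm 0.003 rad
[-2.164, -1.461, -2.43, -0.001, -0.003, -0.0]
[-2.171, -1.46, -2.425, -0.001, -0.003, -0.0]
[-2.178, -1.459, -2.419, -0.001, -0.003, -0.0]
[-2.185, -1.458, -2.414, -0.001, -0.003, -0.0]
[-2.192, -1.457, -2.408, -0.001, -0.003, -0.0]
[-2.199, -1.456, -2.402, -0.001, -0.003, -0.0]
[-2.205, -1.455, -2.397, -0.001, -0.003, -0.0]
```

```bash
python3 -m creep '[[[-2.2,-1.45,-2.4,0,-0.003,0,1],[-2.2,-1.45,-2.4,0,-0.003,0,1],[-2.2,-1.45,-2.4,0,-0.003,0,1],[-2.2,-1.45,-2.4,0,-0.003,0,1],[-2.2,-1.45,-2.4,0,-0.003,0,1],[-2.2,-1.45,-2.4,0,-0.003,0,1],[-2,-1.4,-2,0,0,0,1],[0,0,0,0,0,0,1],[0,0,0,0,0,0,1]]]' 45
python3 - <<'E'
from h import *;import pickle
st();i=robot.camera_info('wrist');im=robot.read_camera('wrist');st();cv2.imwrite('pics/w10.png',im[:,:,::-1]);pickle.dump(i,open('w10.pkl','wb'))
E
```

```text
t: 12.4
ee_pos: [566.2, -143.9, 355.2]
ee_rot: [[-1.0, 0.001, -0.003], [0.001, 1.0, -0.001], [0.003, -0.001, -1.0]]
force: [-0.9, 0.7, -2.4]
width: 7.4
t12.40 tcp [ 566.2 -143.9  355.2] grasp [ 566.  -143.9  304.2] yaw 179.93 z [-0.003 -0.001 -1.   ] F [-0.9  0.7 -2.4] w 7.4 q [ 0.03  0.28  0.01  0.   -1.31 -0.03]
t12.45 tcp [ 566.2 -143.9  355.2] grasp [ 566.1 -143.9  304.2] yaw 179.97 z [-0.003 -0.001 -1.   ] F [-0.2 -0.9 -1.3] w 7.7 q [ 0.03  0.28  0.01  0.   -1.31 -0.03]
```

View pics/w10.png

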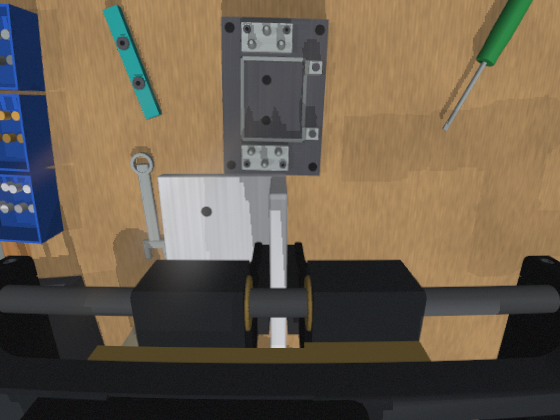

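The whole jig is visible (222–326, 17–175). The pocket is at about (273,98), the stops at (315,67) and (312,133), and the risers at (266,37) and (264,158). I enlarge it for the edges.

```bash
python3 - <<'E'
import cv2
t=cv2.imread('pics/w10.png')
cv2.imwrite('pics/c10.png',cv2.resize(t[10:180,210:340],(455,595),interpolation=cv2.INTER_CUBIC))
E
```

```text
(no output)
```

View pics/c10.png

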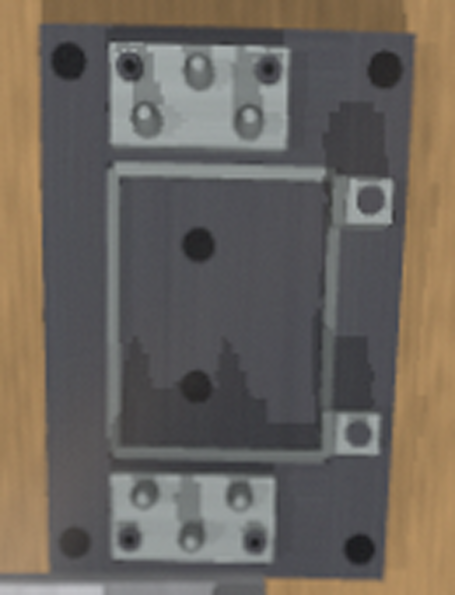

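```bash
python3 - <<'E'
from h import *;import pickle
np.set_printoptions(precision=1,suppress=True)
i=pickle.load(open('w10.pkl','rb'))
f=lambda u,v:(210+(u+.5)/3.5-.5,10+(v+.5)/3.5-.5)
W=lambda ps,z:np.array([onz('wrist',f(*p),z,i)[:2] for p in ps])
B=W([(40,25),(414,34),(383,578),(50,575)],20);print('base',B,'c',B.mean(0),'sizes',np.linalg.norm(B-np.roll(B,-1,0),axis=1))
R1=W([(110,43),(290,47),(288,151),(110,145)],32);R2=W([(111,474),(276,474),(274,561),(111,563)],32)
print('riser-y',R1.mean(0),np.linalg.norm(R1-np.roll(R1,-1,0),axis=1),'riser+y',R2.mean(0),np.linalg.norm(R2-np.roll(R2,-1,0),axis=1))
print('bar seat',(R1.mean(0)+R2.mean(0))/2); d=R1.mean(0)-R2.mean(0);print('jig y dir yaw',np.degrees(np.arctan2(d[1],d[0])),np.linalg.norm(d),'(142)')
d=(B[0]+B[1]-B[2]-B[3]);print('base y dir',np.degrees(np.arctan2(d[1],d[0])))
P=W([(121,178),(325,182),(323,449),(121,449)],10);print('pocket floor',P,P.mean(0),np.linalg.norm(P-np.roll(P,-1,0),axis=1))
S=W([(369,201),(357,433)],40);print('stops tops',S,S.mean(0),np.linalg.norm(S[0]-S[1]))
H=W([(198,244),(196,386)],10);print('holes floor',H,H.mean(0))
E
```

```text
base [[ 632.3 -329.3]
 [ 505.3 -326.2]
 [ 510.1 -137.6]
 [ 637.4 -139.1]] c [ 571.3 -233.1] sizes [127.1 188.7 127.2 190.3]
riser-y [ 578. -304.] [59.5 32.3 60.1 31.7] riser+y [ 582.  -162.4] [59.7 31.9 60.3 32.7]
bar seat [ 580.  -233.2]
jig y dir yaw -91.60408436695243 141.67794900212587 (142)
base y dir -91.50466378633129
pocket floor [[ 607.  -281.4]
 [ 534.1 -279.9]
 [ 533.2 -185.3]
 [ 609.8 -185.5]] [ 571. -233.] [72.9 94.5 76.5 95.9]
stops tops [[ 521.4 -270.2]
 [ 523.6 -193.6]] [ 522.5 -231.9] 76.60469046397523
holes floor [[ 579.7 -258.8]
 [ 581.  -208.6]] [ 580.4 -233.7]
```

The jig fits well: base 127 x 189.5, risers 60 x 32, spacing 141.7 (given 142), centre (571,-233), x axis at yaw 178.45°. The pocket and stops agree within about 1 mm. Now over the nest.

```bash
python3 - <<'E'
from h import *
need([540,-232,120],down(178.45),6)
E
```

```text
t12.45 tcp [ 566.2 -143.9  355.2] grasp [ 566.1 -143.9  304.2] yaw 179.97 z [-0.003 -0.001 -1.   ] F [-0.2 -0.9 -1.3] w 7.7 q [ 0.03  0.28  0.01  0.   -1.31 -0.03]
dist 205.9 turn 0.027 rad; per row 34.3 mm 0.004 rad
[0.429, -1.465, 3.073, -0.0, -0.0, 0.004]
[0.423, -1.467, 3.073, -0.0, -0.0, 0.004]
[0.418, -1.47, 3.072, -0.0, -0.0, 0.004]
[0.413, -1.473, 3.072, -0.0, -0.0, 0.004]
[0.408, -1.475, 3.071, -0.0, -0.0, 0.004]
[0.403, -1.478, 3.071, -0.0, -0.0, 0.004]
```

```bash
python3 -m creep '[[[0.4,-1.45,3,0,0,0.004,1],[0.4,-1.45,3,0,0,0.004,1],[0.4,-1.45,3,0,0,0.004,1],[0.4,-1.45,3,0,0,0.004,1],[0.4,-1.45,3,0,0,0.004,1],[0.4,-1.45,2.5,0,0,0.004,1],[0,0,0,0,0,0,1],[0,0,0,0,0,0,1]]]' 45
python3 - <<'E'
from h import *
need([540,-232,75],down(178.45),3)
E
```

```text
t: 13.12
ee_pos: [530.0, -226.9, 166.7]
ee_rot: [[-1.0, 0.02, -0.017], [0.02, 1.0, 0.006], [0.017, 0.005, -1.0]]
force: [0.1, 0.1, -0.2]
width: 7.2
t13.12 tcp [ 530.  -226.9  166.7] grasp [ 529.1 -226.6  115.7] yaw 178.86 z [-0.017  0.006 -1.   ] F [ 0.1  0.1 -0.2] w 7.2 q [-0.13  0.43 -0.27 -0.   -0.89  0.11]
dist 42.2 turn 0.019 rad; per row 14.1 mm 0.006 rad
[-0.361, -0.17, 1.349, 0.002, -0.006, 0.002]
[-0.354, -0.167, 1.351, 0.002, -0.006, 0.002]
[-0.346, -0.164, 1.353, 0.002, -0.006, 0.002]
```

```bash
python3 -m creep '[[[-1.05,-0.5,0.5,0.005,-0.017,0.007,1],[0,0,0,0,0,0,1],[0,0,0,0,0,0,1]]]' 45
python3 - <<'E'
from h import *
need([540,-232,70],down(178.45),3)
E
```

```text
t: 13.37
ee_pos: [541.1, -230.6, 162.4]
ee_rot: [[-1.0, 0.025, 0.002], [0.025, 1.0, -0.0], [-0.002, -0.0, -1.0]]
force: [1.0, -0.0, -1.6]
width: 7.6
t13.37 tcp [ 541.1 -230.6  162.4] grasp [ 541.2 -230.6  111.4] yaw 178.56 z [ 0.002 -0.    -1.   ] F [ 1.  -0.  -1.6] w 7.6 q [-0.13  0.44 -0.26  0.   -0.87  0.1 ]
dist 41.5 turn 0.003 rad; per row 13.8 mm 0.001 rad
[0.038, -0.048, 1.381, -0.0, 0.001, 0.001]
[0.037, -0.048, 1.381, -0.0, 0.001, 0.001]
[0.036, -0.048, 1.381, -0.0, 0.001, 0.001]
```

```bash
python3 -m creep '[[[0.04,-0.05,1.3,0,0.001,0.001,1],[0.04,-0.05,1.3,0,0.001,0.001,1],[0.04,-0.05,1.0,0,0.001,0.001,1],[0,0,0,0,0,0,1]]]' 45
python3 - <<'E'
from h import *;import pickle
need([540,-232,60],down(178.45),1)
i=robot.camera_info('wrist');im=robot.read_camera('wrist');pickle.dump(i,open('w11.pkl','wb'))
cv2.imwrite('pics/w11.png',im[:,:,::-1])
E
```

```text
t: 13.7
ee_pos: [544.6, -230.4, 131.4]
ee_rot: [[-1.0, 0.024, 0.012], [0.024, 1.0, -0.003], [-0.012, -0.003, -1.0]]
force: [-0.1, 0.4, -2.5]
width: 7.2
t13.70 tcp [ 544.6 -230.4  131.4] grasp [ 545.3 -230.6   80.4] yaw 178.64 z [ 0.012 -0.003 -1.   ] F [-0.1  0.4 -2.5] w 7.2 q [-0.13  0.48 -0.28  0.   -0.79  0.1 ]
dist 21.0 turn 0.013 rad; per row 21.0 mm 0.013 rad
[0.486, -0.163, 2.033, -0.002, 0.012, 0.003]
```

View pics/w11.png

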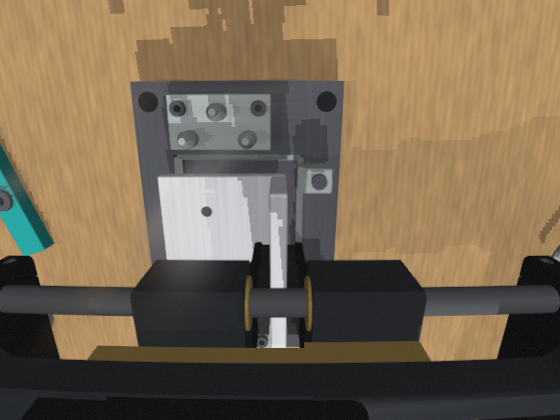

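The bracket is above the pocket, with the foot's left-upper corner at (160,177) and the -y stop at (319,181). I check the foot's edge and the jig in this same picture.

```bash
python3 - <<'E'
import cv2
t=cv2.imread('pics/w11.png')
cv2.imwrite('pics/c11.png',cv2.resize(t[75:275,125:355],(690,600),interpolation=cv2.INTER_CUBIC))
E
```

```text
(no output)
```

View pics/c11.png

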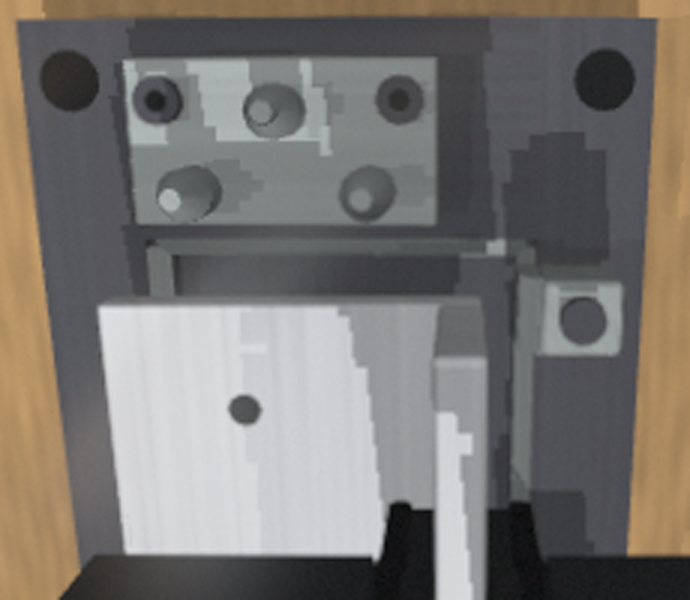

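```bash
python3 - <<'E'
from h import *;import pickle
np.set_printoptions(precision=1,suppress=True)
i=pickle.load(open('w11.pkl','rb'))
f=lambda u,v:(125+(u+.5)/3-.5,75+(v+.5)/3-.5)
W=lambda ps,z:np.array([onz('wrist',f(*p),z,i)[:2] for p in ps])
B=W([(17,20),(657,18)],20);print('base -y corners',B, np.linalg.norm(B[0]-B[1]))
R=W([(122,60),(438,58),(437,223),(134,223)],32);print('riser-y',R.mean(0))
print('stop top',W([(582,318)],40))
print('leg top',W([(435,360),(484,360)],89.4),'foot corner',W([(99,307)],52.4),'inner',W([(434,302)],52.4))
u=np.array([np.cos(np.radians(178.45)),np.sin(np.radians(178.45))]);v=np.array([-u[1],u[0]])
c=np.array([571,-233.1])
for n,x,y in(('base',-64,95),('base',64,95),('riser-y',-9,71),):print(n,c+x*u+y*v)
E
```

```text
base -y corners [[ 632.2 -329.7]
 [ 504.6 -326.1]] 127.69078246159961
riser-y [ 578.1 -304.4]
stop top [[ 521.  -270.4]]
leg top [[ 547.3 -275.7]
 [ 540.3 -275.6]] foot corner [[ 609.7 -277.2]] inner [[ 548.8 -276.6]]
base [ 632.4 -329.8]
base [ 504.5 -326.3]
riser-y [ 578.1 -304.3]
```

The jig reading agrees to within 0.5 mm, and the bracket's centre coincides with the grasp point. Target grasp is (540,-232.3). Aligning, then going down.

```bash
python3 -m creep '[[[0.55,-0.2,0.6,-0.002,0.012,0.003,1],[0,0,0,0,0,0,1],[0,0,0,0,0,0,1]]]' 45
python3 - <<'E'
from h import *
need([540,-232.3,60],down(178.45),1)
E
```

```text
t: 14.0
ee_pos: [541.0, -232.5, 128.4]
ee_rot: [[-1.0, 0.025, 0.006], [0.025, 1.0, -0.002], [-0.006, -0.002, -1.0]]
force: [0.6, 0.2, -1.5]
width: 7.5
t14.00 tcp [ 541.  -232.5  128.4] grasp [ 541.3 -232.6   77.4] yaw 178.57 z [ 0.006 -0.002 -1.   ] F [ 0.6  0.2 -1.5] w 7.5 q [-0.13  0.49 -0.29  0.   -0.79  0.1 ]
dist 17.4 turn 0.006 rad; per row 17.4 mm 0.006 rad
[0.112, 0.02, 1.738, -0.002, 0.006, 0.002]
```

```bash
python3 -m creep '[[[0.15,0,0.7,-0.001,0.006,0.001,1],[0.15,0,0.7,0,0.003,0,1],[0.1,0,0.5,0,0.003,0,1],[0,0,0,0,0,0,1]]]' 45
python3 - <<'E'
from h import *
need([540,-232.3,56],down(178.45),1)
E
```

```text
t: 14.33
ee_pos: [538.5, -232.8, 109.5]
ee_rot: [[-1.0, 0.026, -0.001], [0.026, 1.0, -0.002], [0.001, -0.002, -1.0]]
force: [0.6, 0.4, -1.8]
width: 7.4
t14.33 tcp [ 538.5 -232.8  109.5] grasp [ 538.5 -232.9   58.5] yaw 178.51 z [-0.001 -0.002 -1.   ] F [ 0.6  0.4 -1.8] w 7.4 q [-0.13  0.51 -0.31  0.   -0.75  0.1 ]
dist 3.0 turn 0.003 rad; per row 3.0 mm 0.003 rad
[-0.144, 0.057, 0.252, -0.002, -0.001, 0.001]
```

```bash
python3 -m creep '[[[-0.15,0.06,0.4,-0.002,0,0,1],[0,0,0.3,0,0,0,1],[0,0,0,0,0,0,1]]]' 45
python3 - <<'E'
from h import *
need([540,-232.3,46],down(178.45),1)
E
```

```text
t: 14.58
ee_pos: [539.5, -232.2, 101.0]
ee_rot: [[-1.0, 0.026, -0.004], [0.026, 1.0, 0.001], [0.004, 0.001, -1.0]]
force: [-0.7, 0.0, -1.5]
width: 7.5
t14.58 tcp [ 539.5 -232.2  101. ] grasp [ 539.3 -232.2   50. ] yaw 178.50 z [-0.004  0.001 -1.   ] F [-0.7  0.  -1.5] w 7.5 q [-0.13  0.52 -0.31 -0.   -0.74  0.1 ]
dist 4.0 turn 0.004 rad; per row 4.0 mm 0.004 rad
[-0.056, -0.01, 0.398, 0.001, -0.004, 0.001]
```

In the pocket with no contact force, 4 mm to go.

```bash
python3 -m creep '[[[-0.06,0,0.25,0,-0.004,0,1],[0,0,0.2,0,0,0,1],[0,0,0.1,0,0,0,1]]]' 45
python3 - <<'E'
from h import *
need([540,-232.3,46],down(178.45),1)
E
```

```text
t: 14.83
ee_pos: [540.1, -232.2, 97.1]
ee_rot: [[-1.0, 0.025, -0.001], [0.025, 1.0, -0.0], [0.001, -0.0, -1.0]]
force: [-2.0, 1.6, 5.7]
width: 7.6
t14.83 tcp [ 540.1 -232.2   97.1] grasp [ 540.1 -232.2   46.1] yaw 178.57 z [-0.001 -0.    -1.   ] F [-2.   1.6  5.7] w 7.6 q [-0.13  0.53 -0.31  0.   -0.73  0.11]
dist 0.2 turn 0.002 rad; per row 0.2 mm 0.002 rad
[0.012, -0.012, 0.014, -0.0, -0.001, 0.002]
```

Contact came at exactly the seated height of 46.1, with Fz rising by about 8 N. Releasing and rising straight up.

```bash
python3 -m creep '[[[0,0,0,0,0,0,0.8],[0,0,0,0,0,0,0.6],[0,0,0,0,0,0,0.4],[0,0,0,0,0,0,0.4],[0,0,0,0,0,0,0.4]]]' 20
python3 - <<'E'
from h import *
st()
E
python3 -m creep '[[[0,0,-1,0,0,0,0.4],[0,0,-2,0,0,0,0.4],[0,0,-3,0,0,0,0.2],[0,0,-3,0,0,0,0],[0,0,-3,0,0,0,0],[0,0,-3,0,0,0,0],[0,0,-2,0,0,0,0]]]' 20
python3 - <<'E'
from h import *;import pickle
st()
i=robot.camera_info('wrist');im=robot.read_camera('wrist');pickle.dump(i,open('w12.pkl','wb'))
cv2.imwrite('pics/w12.png',im[:,:,::-1])
E
```

```text
t: 15.25
ee_pos: [541.3, -232.5, 98.7]
ee_rot: [[-1.0, 0.024, 0.004], [0.024, 1.0, -0.001], [-0.004, -0.001, -1.0]]
force: [-0.4, -0.2, 0.4]
width: 24.1
t15.25 tcp [ 541.3 -232.5   98.7] grasp [ 541.5 -232.6   47.7] yaw 178.61 z [ 0.004 -0.001 -1.   ] F [-0.4 -0.2  0.4] w 24.1 q [-0.13  0.53 -0.31  0.   -0.73  0.11]
t: 15.83
ee_pos: [538.1, -232.2, 273.1]
ee_rot: [[-1.0, 0.025, -0.01], [0.025, 1.0, 0.001], [0.01, 0.0, -1.0]]
force: [0.0, -0.4, 0.5]
width: 42.9
t15.83 tcp [ 538.1 -232.2  273.1] grasp [ 537.6 -232.2  222.1] yaw 178.56 z [-0.01   0.001 -1.   ] F [ 0.  -0.4  0.5] w 42.9 q [-0.13  0.34 -0.11  0.   -1.13  0.11]
```

View pics/w12.png

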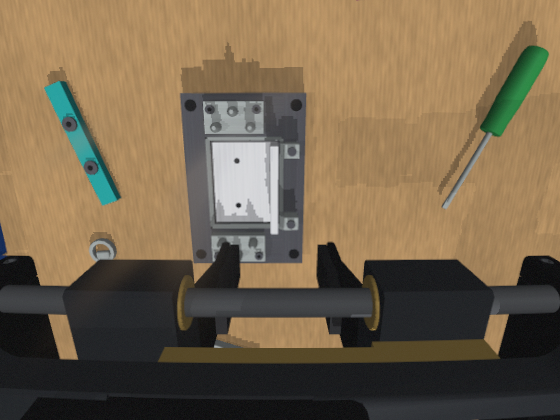

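The bracket lies in the pocket, foot at (243,180) and leg at (274,190) against the two stops (291,151) and (291,224). Now to the bar.

```bash
python3 - <<'E'
from h import *;import pickle
np.set_printoptions(precision=1,suppress=True)
im=cv2.imread('pics/w12.png');cv2.imwrite('pics/c12.png',cv2.resize(im[90:270,175:315],(467,600),interpolation=cv2.INTER_CUBIC))
need([632.5,-8.6,200],down(247.7),11)
E
```

```text
t15.88 tcp [ 539.8 -232.9  277.5] grasp [ 539.7 -233.   226.5] yaw 178.61 z [-0. -0. -1.] F [ 1.8 -0.1  3.6] w 42.8 q [-0.1  0.3 -0.1  0.  -1.1  0.1]
dist 244.1 turn 1.206 rad; per row 22.2 mm 0.110 rad
[-0.793, 2.059, 0.235, -0.0, -0.0, -0.11]
[-1.014, 1.96, 0.235, -0.0, -0.0, -0.11]
[-1.222, 1.838, 0.235, -0.0, -0.0, -0.11]
[-1.416, 1.693, 0.236, -0.0, -0.0, -0.11]
[-1.592, 1.528, 0.237, -0.0, -0.0, -0.11]
[-1.75, 1.344, 0.237, -0.0, -0.0, -0.11]
[-1.886, 1.145, 0.238, -0.0, -0.0, -0.11]
[-2.0, 0.932, 0.238, -0.0, -0.0, -0.11]
[-2.09, 0.707, 0.239, -0.0, -0.0, -0.11]
[-2.155, 0.474, 0.24, -0.0, -0.0, -0.11]
[-2.194, 0.236, 0.241, -0.0, -0.0, -0.11]
```

View pics/c12.png

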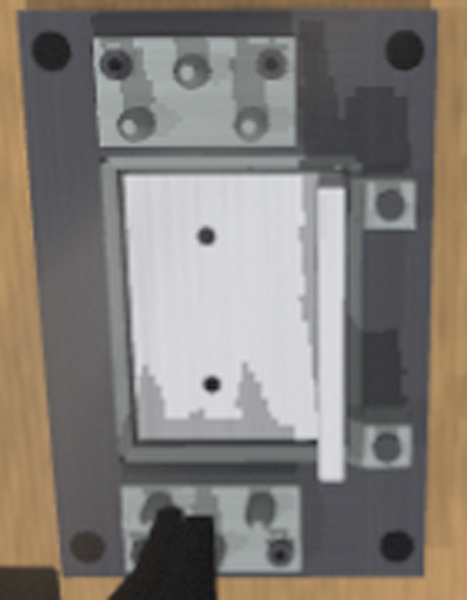

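The foot sits inside the pocket rim with an even gap all round. Moving to the bar.

```bash
python3 -m creep '[[[-0.8,2.05,0.2,0,0,-0.11,0],[-1,1.95,0.2,0,0,-0.11,0],[-1.2,1.85,0.2,0,0,-0.11,0],[-1.4,1.7,0.2,0,0,-0.11,0],[-1.6,1.5,0.2,0,0,-0.11,0],[-1.75,1.35,0.2,0,0,-0.11,0],[-1.9,1.15,0.2,0,0,-0.11,0],[-2,0.9,0.2,0,0,-0.11,0],[-2.1,0.7,0.2,0,0,-0.11,0],[-2.1,0.5,0.2,0,0,-0.11,0],[-1.9,0.2,0.2,0,0,-0.1,0],[0,0,0,0,0,0,0]]]' 20
python3 -m creep '[[[0,0,0,0,0,0,0]]]'
python3 - <<'E'
from h import *;import pickle
st()
i=robot.camera_info('wrist');im=robot.read_camera('wrist');pickle.dump(i,open('w13.pkl','wb'))
cv2.imwrite('pics/w13.png',im[:,:,::-1])
E
```

```text
t: 16.88
ee_pos: [629.1, -1.8, 266.9]
ee_rot: [[-0.332, -0.943, 0.015], [-0.943, 0.332, -0.004], [-0.002, -0.015, -1.0]]
force: [0.5, 0.1, 0.1]
width: 43.1
t: 16.97
ee_pos: [629.0, -1.1, 267.0]
ee_rot: [[-0.331, -0.943, 0.015], [-0.943, 0.331, -0.004], [-0.001, -0.015, -1.0]]
force: [0.6, -0.8, 0.7]
width: 43.3
t16.97 tcp [629.   -1.1 267. ] grasp [629.8  -1.3 216. ] yaw -109.36 z [ 0.015 -0.004 -1.   ] F [ 0.6 -0.8  0.7] w 43.3 q [ 0.26  0.4  -0.03  0.01 -1.12  0.97]
```

View pics/w13.png

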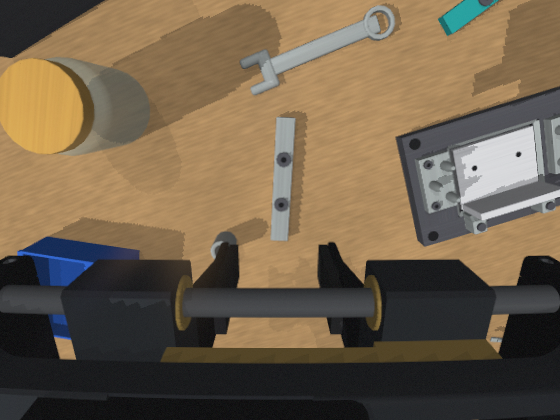

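The silver bar runs from (285,118) to (280,240), with bushes at (284,159) and (281,205). The socket is at (223,243). The turquoise lookalike at (465,15) is not the one. Enlarging the silver one to confirm.

```bash
python3 - <<'E'
import cv2
t=cv2.imread('pics/w13.png')
cv2.imwrite('pics/c13.png',cv2.resize(t[110:250,210:330],(514,600),interpolation=cv2.INTER_CUBIC))
E
```

```text
(no output)
```

View pics/c13.png

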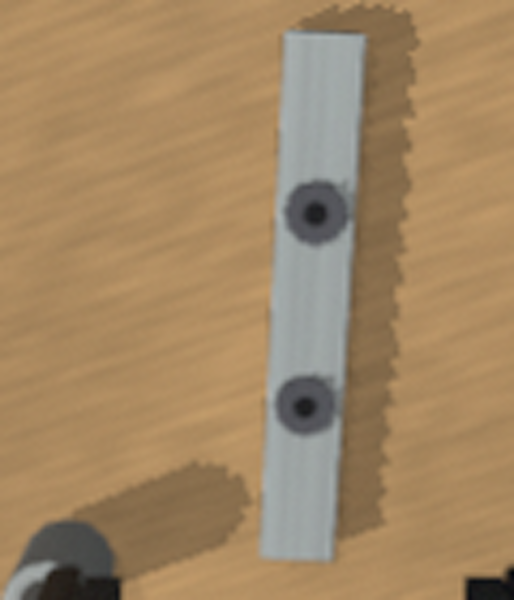

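```bash
python3 - <<'E'
from h import *;import pickle
np.set_printoptions(precision=1,suppress=True)
i=pickle.load(open('w13.pkl','rb'));k=600/140
f=lambda u,v:(210+(u+.5)/k-.5,110+(v+.5)/k-.5)
W=lambda ps,z:np.array([onz('wrist',f(*p),z,i)[:2] for p in ps])
B=W([(284,32),(366,36),(334,560),(261,556)],12);d=B[0]+B[1]-B[2]-B[3]
y=np.degrees(np.arctan2(d[1],d[0]));print('bar',B,B.mean(0),np.linalg.norm(B-np.roll(B,-1,0),axis=1),'yaw',y)
H=W([(316,213),(305,407)],15);print('bushes',H,H.mean(0),np.linalg.norm(H[0]-H[1]))
print('socket',onz('wrist',(222,248),32,i))
m=B.mean(0)
need([*m,75],down(y+270),5)
E
```

```text
bar [[699.8 -23.8]
 [692.3 -42.3]
 [566.    9.3]
 [573.6  27.5]] [632.9  -7.3] [ 19.9 136.5  19.7 136.2] yaw -22.168736332120567
bushes [[656.1 -16.8]
 [609.7   2.3]] [632.9  -7.2] 50.132219709629794
socket [589.1  77.9  32. ]
t17.02 tcp [629.   -1.3 267. ] grasp [629.8  -1.5 216. ] yaw -109.39 z [ 0. -0. -1.] F [1.1 0.6 0. ] w 43.6 q [ 0.3  0.4 -0.   0.  -1.1  1. ]
dist 141.2 turn 0.051 rad; per row 28.2 mm 0.010 rad
[0.093, -0.07, 2.821, -0.003, 0.0, 0.01]
[0.091, -0.079, 2.821, -0.003, 0.0, 0.01]
[0.089, -0.089, 2.821, -0.003, 0.0, 0.01]
[0.087, -0.099, 2.821, -0.003, 0.0, 0.01]
[0.085, -0.108, 2.82, -0.003, 0.0, 0.01]
```

The bar is confirmed: 136.5 x 19.8 mm (given 138 x 20), bushes 50.1 mm apart (given 50). Mid (632.9,-7.3), yaw -22.2°.

```bash
python3 -m creep '[[[0.1,-0.08,2.8,-0.003,0,0.01,0],[0.1,-0.08,2.8,-0.003,0,0.01,0],[0.1,-0.1,2.8,-0.003,0,0.01,0],[0.1,-0.1,2.8,-0.003,0,0.01,0],[0.1,-0.1,2.5,-0.003,0,0.01,0],[0,0,0,0,0,0,0]]]' 20
python3 - <<'E'
from h import *
need([632.9,-7.3,40],down(247.8),2)
E
```

```text
t: 17.52
ee_pos: [634.2, -13.3, 131.8]
ee_rot: [[-0.393, -0.92, 0.012], [-0.92, 0.393, 0.003], [-0.008, -0.01, -1.0]]
force: [-1.5, -0.3, -0.3]
width: 43.6
t17.52 tcp [634.2 -13.3 131.8] grasp [634.8 -13.2  80.8] yaw -113.12 z [ 0.012  0.003 -1.   ] F [-1.5 -0.3 -0.3] w 43.6 q [ 0.23  0.54 -0.17 -0.   -0.85  0.93]
dist 41.3 turn 0.020 rad; per row 20.6 mm 0.010 rad
[-0.237, 0.195, 2.04, -0.005, 0.004, -0.008]
[-0.246, 0.184, 2.04, -0.005, 0.004, -0.008]
```

```bash
python3 -m creep '[[[-0.25,0.2,1.9,-0.005,0.004,-0.008,0],[-0.25,0.2,1.9,-0.005,0.004,-0.008,0],[0,0,0,0,0,0,0]]]' 20
python3 - <<'E'
from h import *
need([632.9,-7.3,22],down(247.8),2)
E
```

```text
t: 17.77
ee_pos: [633.6, -10.1, 96.1]
ee_rot: [[-0.382, -0.924, 0.002], [-0.924, 0.382, -0.001], [0.0, -0.002, -1.0]]
force: [-0.6, -0.3, 0.3]
width: 43.3
t17.77 tcp [633.6 -10.1  96.1] grasp [633.7 -10.2  45.1] yaw -112.45 z [ 0.002 -0.001 -1.   ] F [-0.6 -0.3  0.3] w 43.3 q [ 0.24  0.59 -0.2   0.   -0.79  0.94]
dist 23.3 turn 0.005 rad; per row 11.6 mm 0.003 rad
[-0.116, 0.088, 1.154, -0.001, -0.0, -0.002]
[-0.116, 0.087, 1.154, -0.001, -0.0, -0.002]
```

```bash
python3 -m creep '[[[-0.13,0.1,1.1,0,0,-0.002,0],[-0.13,0.1,1.0,0,0,-0.002,0],[0,0,0,0,0,0,0]]]' 20
python3 - <<'E'
from h import *
need([632.9,-7.3,22],down(247.8),1)
cv2.imwrite('pics/w14.png',robot.read_camera('wrist')[:,:,::-1])
E
```

```text
t: 18.02
ee_pos: [634.9, -7.9, 78.5]
ee_rot: [[-0.38, -0.925, 0.009], [-0.925, 0.38, -0.001], [-0.003, -0.009, -1.0]]
force: [-0.9, -0.2, -0.3]
width: 43.6
t18.02 tcp [634.9  -7.9  78.5] grasp [635.3  -7.9  27.5] yaw -112.31 z [ 0.009 -0.001 -1.   ] F [-0.9 -0.2 -0.3] w 43.6 q [ 0.24  0.61 -0.21  0.   -0.74  0.94]
dist 5.8 turn 0.010 rad; per row 5.8 mm 0.010 rad
[0.022, 0.209, 0.545, -0.009, 0.003, -0.002]
```

View pics/w14.png

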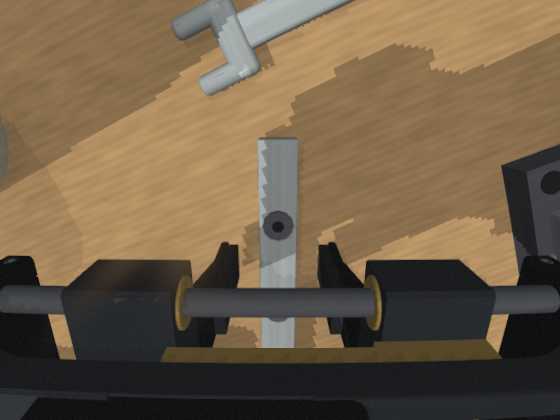

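The bar is centred between the fingers (x≈278). Final step down, then close.

```bash
python3 -m creep '[[[0,0.22,0.55,-0.009,0.003,-0.002,0],[0,0,0.1,0,0,0,0]]]' 20
python3 - <<'E'
from h import *
need([632.9,-7.3,22],down(247.8),1)
E
```

```text
t: 18.23
ee_pos: [634.2, -6.9, 74.5]
ee_rot: [[-0.377, -0.926, 0.004], [-0.926, 0.377, 0.001], [-0.002, -0.003, -1.0]]
force: [-0.2, -0.1, -0.5]
width: 43.8
t18.23 tcp [634.2  -6.9  74.5] grasp [634.4  -6.9  23.5] yaw -112.17 z [ 0.004  0.001 -1.   ] F [-0.2 -0.1 -0.5] w 43.8 q [ 0.24  0.62 -0.21  0.   -0.74  0.94]
dist 2.0 turn 0.004 rad; per row 2.0 mm 0.004 rad
[0.083, 0.108, 0.146, -0.003, 0.002, 0.001]
```

```bash
python3 -m creep '[[[0.08,0.11,0.2,-0.003,0.002,0,0.2],[0,0,0.05,0,0,0,0.5],[0,0,0.1,0,0,0,1],[0,0,0.05,0,0,0,1],[0,0,0.05,0,0,0,1]]]' 50
python3 - <<'E'
from h import *
need([632.9,-7.3,22],down(247.8),1)
E
```

```text
t: 18.65
ee_pos: [633.7, -7.1, 71.3]
ee_rot: [[-0.377, -0.926, 0.003], [-0.926, 0.377, 0.0], [-0.001, -0.003, -1.0]]
force: [-1.0, 0.5, 3.9]
width: 19.4
t18.65 tcp [633.7  -7.1  71.3] grasp [633.8  -7.1  20.3] yaw -112.14 z [ 0.003  0.    -1.   ] F [-1.   0.5  3.9] w 19.4 q [ 0.24  0.62 -0.21  0.   -0.74  0.94]
dist 1.9 turn 0.003 rad; per row 1.9 mm 0.003 rad
[0.051, 0.066, -0.174, -0.003, 0.001, 0.001]
```

The bar is gripped at 19.4 mm. Lifting.

```bash
python3 -m creep '[[[0,0,-1,0,0,0,1],[0,0,-2.5,0,0,0,1],[0,0,-3,0,0,0,1],[0,0,-3,0,0,0,1],[0,0,-2.5,0,0,0,1]]]' 50
python3 - <<'E'
from h import *
need([580,-234,140],down(178.45),11)
cv2.imwrite('pics/w15.png',robot.read_camera('wrist')[:,:,::-1])
E
```

```text
t: 19.07
ee_pos: [627.6, -7.9, 186.4]
ee_rot: [[-0.38, -0.925, -0.022], [-0.925, 0.38, -0.003], [0.011, 0.019, -1.0]]
force: [1.7, -0.1, -2.3]
width: 19.4
t19.07 tcp [627.6  -7.9 186.4] grasp [626.4  -8.1 135.5] yaw -112.31 z [-0.022 -0.003 -1.   ] F [ 1.7 -0.1 -2.3] w 19.4 q [ 0.24  0.49 -0.11 -0.   -1.    0.94]
dist 231.1 turn 1.209 rad; per row 21.0 mm 0.110 rad
[2.066, -0.38, -0.026, 0.001, -0.002, 0.11]
[2.012, -0.604, -0.03, 0.001, -0.002, 0.11]
[1.933, -0.821, -0.033, 0.001, -0.002, 0.11]
[1.831, -1.028, -0.036, 0.001, -0.002, 0.11]
[1.708, -1.222, -0.038, 0.001, -0.002, 0.11]
[1.563, -1.402, -0.04, 0.001, -0.002, 0.11]
[1.4, -1.565, -0.041, 0.001, -0.002, 0.11]
[1.22, -1.709, -0.042, 0.001, -0.002, 0.11]
[1.025, -1.833, -0.043, 0.001, -0.002, 0.11]
[0.818, -1.934, -0.043, 0.001, -0.002, 0.11]
[0.601, -2.012, -0.042, 0.001, -0.002, 0.11]
```

View pics/w15.png

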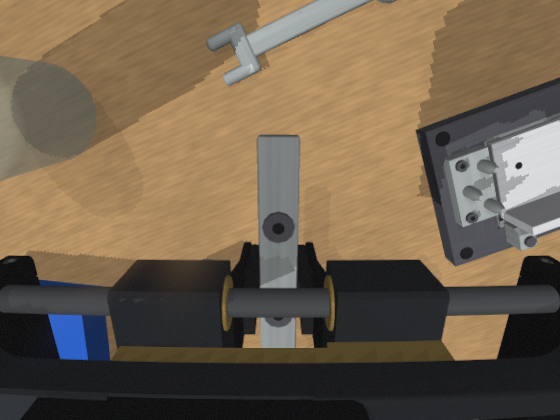

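The bar is held level and square (x 258–299), bushes up.

```bash
python3 -m creep '[[[2.05,-0.4,-0.05,0.001,-0.002,0.11,1],[2,-0.6,-0.05,0.001,-0.002,0.11,1],[1.9,-0.8,-0.05,0.001,-0.002,0.11,1],[1.8,-1,-0.05,0.001,-0.002,0.11,1],[1.7,-1.2,-0.05,0.001,-0.002,0.11,1],[1.55,-1.4,-0.05,0.001,-0.002,0.11,1],[1.4,-1.55,-0.05,0.001,-0.002,0.11,1],[1.2,-1.7,-0.05,0.001,-0.002,0.11,1],[1,-1.8,-0.05,0.001,-0.002,0.11,1],[0.8,-1.9,-0.05,0.001,-0.002,0.11,1],[0.5,-1.8,0,0,0,0.1,1],[0,0,0,0,0,0,1]]]' 50
python3 - <<'E'
from h import *
need([580,-234,120],down(178.45),2)
E
```

```text
t: 20.12
ee_pos: [573.3, -234.6, 198.2]
ee_rot: [[-0.997, 0.077, 0.011], [0.077, 0.997, 0.008], [-0.011, 0.009, -1.0]]
force: [0.2, 0.2, -3.4]
width: 19.5
t20.12 tcp [ 573.3 -234.6  198.2] grasp [ 573.9 -234.2  147.2] yaw 175.59 z [ 0.011  0.008 -1.   ] F [ 0.2  0.2 -3.4] w 19.5 q [-0.13  0.45 -0.13 -0.01 -0.98  0.06]
dist 28.0 turn 0.052 rad; per row 14.0 mm 0.026 rad
[-0.318, 0.043, 1.364, 0.004, 0.005, -0.025]
[-0.326, 0.041, 1.362, 0.004, 0.005, -0.025]
```

```bash
python3 -m creep '[[[-0.32,0.04,1.36,0.004,0.005,-0.025,1],[-0.32,0.04,1.36,0.004,0.005,-0.025,1],[0,0,0,0,0,0,1],[0,0,0,0,0,0,1]]]' 50
python3 - <<'E'
from h import *
need([580,-234,95],down(178.45),2)
E
```

```text
t: 20.45
ee_pos: [579.3, -233.4, 166.8]
ee_rot: [[-1.0, 0.02, -0.003], [0.02, 1.0, 0.002], [0.003, 0.001, -1.0]]
force: [0.5, 0.2, -2.3]
width: 19.0
t20.45 tcp [ 579.3 -233.4  166.8] grasp [ 579.2 -233.3  115.8] yaw 178.86 z [-0.003  0.002 -1.   ] F [ 0.5  0.2 -2.3] w 19.0 q [-0.12  0.49 -0.15 -0.   -0.93  0.11]
dist 20.8 turn 0.008 rad; per row 10.4 mm 0.004 rad
[-0.036, -0.031, 1.041, 0.001, -0.001, 0.004]
[-0.035, -0.03, 1.041, 0.001, -0.001, 0.004]
```

```bash
python3 -m creep '[[[-0.04,-0.03,1.0,0.001,-0.001,0.004,1],[-0.04,-0.03,1.0,0.001,-0.001,0.004,1],[0,0,0,0,0,0,1],[0,0,0,0,0,0,1]]]' 50
python3 - <<'E'
from h import *;import pickle
need([580,-234,78],down(178.45),2)
i=robot.camera_info('wrist');im=robot.read_camera('wrist');pickle.dump(i,open('w16.pkl','wb'))
cv2.imwrite('pics/w16.png',im[:,:,::-1])
cv2.imwrite('pics/c16.png',cv2.resize(im[80:250,130:350,::-1],(776,600),interpolation=cv2.INTER_CUBIC))
E
```

```text
t: 20.78
ee_pos: [580.6, -231.5, 143.0]
ee_rot: [[-1.0, 0.024, -0.003], [0.024, 1.0, -0.0], [0.003, -0.0, -1.0]]
force: [-0.0, 0.1, -2.5]
width: 19.7
t20.78 tcp [ 580.6 -231.5  143. ] grasp [ 580.4 -231.5   92. ] yaw 178.63 z [-0.003 -0.    -1.   ] F [-0.   0.1 -2.5] w 19.7 q [-0.12  0.52 -0.18  0.   -0.88  0.1 ]
dist 14.3 turn 0.005 rad; per row 7.1 mm 0.002 rad
[0.026, -0.128, 0.702, -0.0, -0.002, 0.002]
[0.027, -0.128, 0.702, -0.0, -0.002, 0.002]
```

View pics/c16.png

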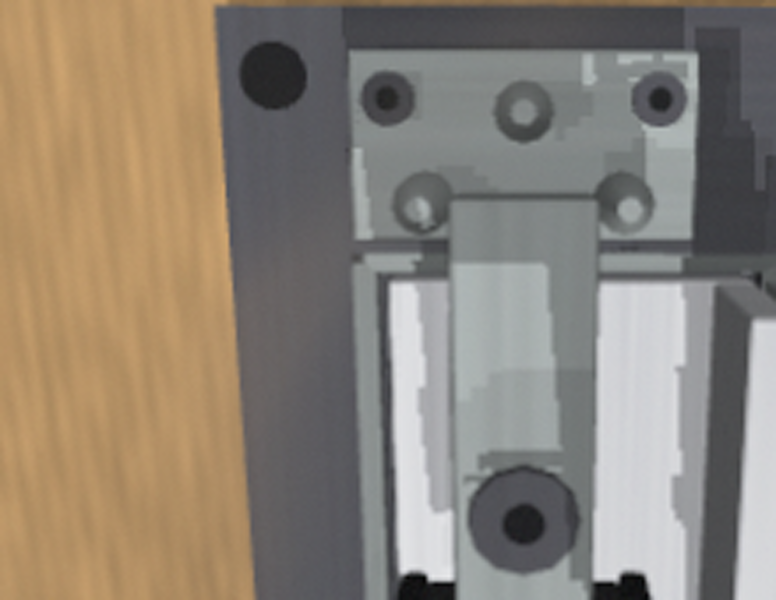

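The bar's end at (450–599,199) is between the two flanking pins (424,204) and (625,205), short of the end pin (523,110). Now the numbers.

```bash
python3 - <<'E'
from h import *;import pickle
np.set_printoptions(precision=1,suppress=True)
i=pickle.load(open('w16.pkl','rb'));k=600/170
f=lambda u,v:(130+(u+.5)/k-.5,80+(v+.5)/k-.5)
W=lambda ps,z:np.array([onz('wrist',f(*p),z,i)[:2] for p in ps])
E=W([(450,199),(599,199)],83.7);print('bar end',E,E.mean(0),np.linalg.norm(E[0]-E[1]))
b=W([(523,521)],86.7);print('bush',b)
print('pin tips z50',W([(418,208),(629,208),(522,110)],50))
R=W([(349,51),(698,54),(693,241),(352,240)],32);print('riser',R.mean(0))
E
```

```text
bar end [[ 588.  -300. ]
 [ 568.6 -299.5]] [ 578.3 -299.8] 19.391906910103746
bush [[ 579.6 -256.2]]
pin tips z50 [[ 595.2 -295.9]
 [ 561.6 -295.1]
 [ 578.3 -310.6]]
riser [ 578.2 -304. ]
```

Bar mid is at (580.2,-231.0) and the seat at (580.0,-233.2), so I move 2.2 mm in -y. The pins agree with the jig pose (flank mid x 578.4, expected 578.3; end pin y -310.6, expected -310.2).

```bash
python3 -m creep '[[[0.05,-0.22,0.7,0,-0.002,0.002,1],[0,-0.05,0.7,0,0,0,1],[0,0,0,0,0,0,1],[0,0,0,0,0,0,1]]]' 50
python3 - <<'E'
from h import *
need([579.8,-233.8,72],down(178.45),1)
E
```

```text
t: 21.17
ee_pos: [580.3, -234.4, 128.5]
ee_rot: [[-1.0, 0.026, 0.0], [0.026, 1.0, -0.0], [-0.0, -0.0, -1.0]]
force: [0.5, 0.2, -1.9]
width: 19.1
t21.17 tcp [ 580.3 -234.4  128.5] grasp [ 580.3 -234.4   77.5] yaw 178.51 z [ 0. -0. -1.] F [ 0.5  0.2 -1.9] w 19.1 q [-0.13  0.54 -0.19  0.   -0.84  0.1 ]
dist 5.5 turn 0.001 rad; per row 5.5 mm 0.001 rad
[0.052, 0.054, 0.548, -0.0, 0.0, 0.001]
```

```bash
python3 -m creep '[[[0.08,0.05,0.6,0,0,0.001,1],[0.03,0,0.4,0,0.001,0,1],[0,0,0,0,0,0,1]]]' 50
python3 - <<'E'
from h import *
need([579.8,-233.8,62],down(178.45),1)
E
```

```text
t: 21.42
ee_pos: [579.3, -234.1, 118.0]
ee_rot: [[-1.0, 0.028, 0.0], [0.028, 1.0, -0.0], [-0.0, -0.0, -1.0]]
force: [-0.3, 0.5, -2.4]
width: 19.2
t21.42 tcp [ 579.3 -234.1  118. ] grasp [ 579.3 -234.1   67. ] yaw 178.42 z [ 0. -0. -1.] F [-0.3  0.5 -2.4] w 19.2 q [-0.13  0.55 -0.2   0.   -0.82  0.1 ]
dist 5.1 turn 0.001 rad; per row 5.1 mm 0.001 rad
[-0.051, 0.029, 0.505, -0.0, 0.0, -0.001]
```

```bash
python3 -m creep '[[[-0.05,0.03,0.55,0,0,0,1],[0,0,0.4,0,0,0,1],[0,0,0,0,0,0,1]]]' 50
python3 - <<'E'
from h import *
need([579.8,-233.8,54],down(178.45),1)
E
```

```text
t: 21.67
ee_pos: [579.9, -233.8, 107.7]
ee_rot: [[-1.0, 0.028, 0.001], [0.028, 1.0, -0.001], [-0.001, -0.001, -1.0]]
force: [-1.0, 0.2, -2.5]
width: 19.7
t21.67 tcp [ 579.9 -233.8  107.7] grasp [ 579.9 -233.8   56.7] yaw 178.42 z [ 0.001 -0.001 -1.   ] F [-1.   0.2 -2.5] w 19.7 q [-0.12  0.56 -0.21  0.   -0.8   0.1 ]
dist 2.7 turn 0.001 rad; per row 2.7 mm 0.001 rad
[0.008, 0.001, 0.266, -0.001, 0.001, -0.001]
```

Between the pins without contact, about 4.4 mm to go.

```bash
python3 -m creep '[[[0.01,0,0.25,-0.001,0.001,0,1],[0,0,0.2,0,0,0,1],[0,0,0.15,0,0,0,1]]]' 50
python3 - <<'E'
from h import *
st()
E
```

```text
t: 21.92
ee_pos: [580.0, -233.8, 103.2]
ee_rot: [[-1.0, 0.026, -0.001], [0.026, 1.0, -0.0], [0.001, -0.0, -1.0]]
force: [-4.9, 3.8, 14.0]
width: 19.4
t21.92 tcp [ 580.  -233.8  103.2] grasp [ 580.  -233.8   52.2] yaw 178.49 z [-0.001 -0.    -1.   ] F [-4.9  3.8 14. ] w 19.4 q [-0.12  0.57 -0.21  0.   -0.79  0.1 ]
```

Seated: grasp z 52.2 (expected 52.3), Fz up by 16 N. Opening slightly and rising.

```bash
python3 -m creep '[[[0,0,0,0,0,0,0.5],[0,0,0,0,0,0,0.4],[0,0,0,0,0,0,0.4],[0,0,0,0,0,0,0.4]]]' 20
python3 - <<'E'
from h import *
st()
E
python3 -m creep '[[[0,0,-1,0,0,0,0.4],[0,0,-2,0,0,0,0.4],[0,0,-3,0,0,0,0.4],[0,0,-3,0,0,0,0.2],[0,0,-3,0,0,0,0],[0,0,-3,0,0,0,0],[0,2,-2,0,0,0,0],[0,3,-1,0,0,0,0],[0,3,-1,0,0,0,0],[0,0,0,0,0,0,0]]]' 20
python3 - <<'E'
from h import *;import pickle
st()
i=robot.camera_info('wrist');im=robot.read_camera('wrist');pickle.dump(i,open('w17.pkl','wb'))
cv2.imwrite('pics/w17.png',im[:,:,::-1])
cv2.imwrite('pics/s17.png',robot.read_camera('scene')[:,:,::-1]);cv2.imwrite('pics/t17.png',robot.read_camera('top')[:,:,::-1])
E
```

```text
t: 22.25
ee_pos: [582.0, -234.2, 106.0]
ee_rot: [[-1.0, 0.025, 0.005], [0.025, 1.0, -0.002], [-0.005, -0.002, -1.0]]
force: [-0.8, -0.5, -0.6]
width: 25.6
t22.25 tcp [ 582.  -234.2  106. ] grasp [ 582.3 -234.3   55. ] yaw 178.57 z [ 0.005 -0.002 -1.   ] F [-0.8 -0.5 -0.6] w 25.6 q [-0.12  0.57 -0.21  0.   -0.79  0.1 ]
t: 23.08
ee_pos: [583.4, -154.1, 311.7]
ee_rot: [[-0.999, 0.03, 0.011], [0.03, 1.0, -0.004], [-0.011, -0.003, -1.0]]
force: [-0.6, -0.8, 1.0]
width: 43.2
t23.08 tcp [ 583.4 -154.1  311.7] grasp [ 584.  -154.3  260.7] yaw 178.29 z [ 0.011 -0.004 -1.   ] F [-0.6 -0.8  1. ] w 43.2 q [ 0.01  0.33 -0.03  0.   -1.2  -0.04]
```

View pics/w17.png

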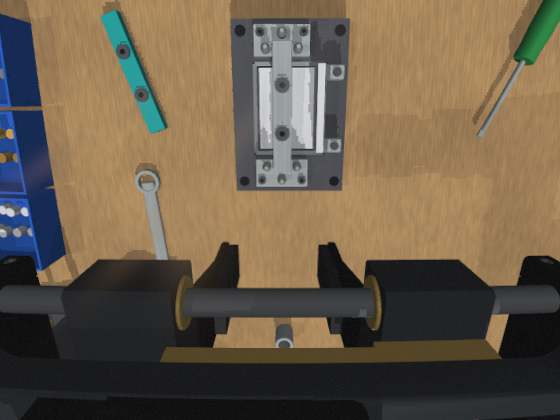

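View pics/s17.png

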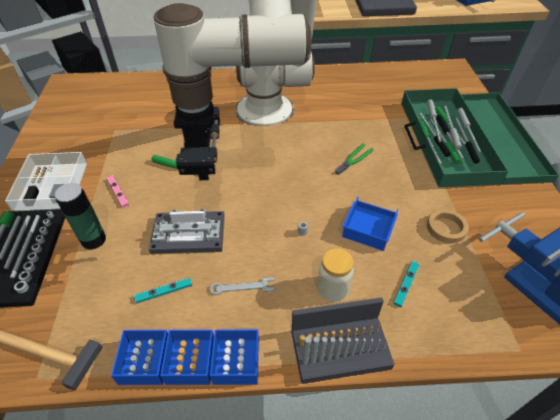

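The bar (283,110) lies across both risers between the pins. The scene shows the loaded jig (188,231), an empty bin, and the others in place. Checking heights on enlarged crops.

```bash
python3 - <<'E'
import cv2
t=cv2.imread('pics/w17.png');s=cv2.imread('pics/s17.png')
cv2.imwrite('pics/c17.png',cv2.resize(t[10:200,220:360],(442,600),interpolation=cv2.INTER_CUBIC))
cv2.imwrite('pics/c18.png',cv2.resize(s[200:265,140:240],(800,520),interpolation=cv2.INTER_CUBIC))
a=cv2.imread('pics/scene0.png');d=cv2.absdiff(a,s).max(2);m=(d>45).astype('uint8')
n,_,S,_=cv2.connectedComponentsWithStats(m);print([tuple(x) for x in S[1:] if x[4]>12])
E
```

```text
[(np.int32(248), np.int32(0), np.int32(67), np.int32(87), np.int32(3974)), (np.int32(468), np.int32(0), np.int32(35), np.int32(33), np.int32(813)), (np.int32(154), np.int32(3), np.int32(49), np.int32(24), np.int32(879)), (np.int32(240), np.int32(15), np.int32(9), np.int32(35), np.int32(192)), (np.int32(194), np.int32(18), np.int32(46), np.int32(26), np.int32(937)), (np.int32(155), np.int32(24), np.int32(11), np.int32(11), np.int32(74)), (np.int32(470), np.int32(36), np.int32(40), np.int32(6), np.int32(165)), (np.int32(450), np.int32(38), np.int32(9), np.int32(2), np.int32(14)), (np.int32(133), np.int32(51), np.int32(142), np.int32(130), np.int32(5747)), (np.int32(444), np.int32(58), np.int32(6), np.int32(10), np.int32(45)), (np.int32(249), np.int32(67), np.int32(31), np.int32(29), np.int32(697)), (np.int32(213), np.int32(88), np.int32(21), np.int32(16), np.int32(286)), (np.int32(39), np.int32(96), np.int32(135), np.int32(48), np.int32(3500)), (np.int32(275), np.int32(98), np.int32(8), np.int32(12), np.int32(46)), (np.int32(263), np.int32(130), np.int32(110), np.int32(22), np.int32(14
[... 325 characters left out ...]
2(212), np.int32(11), np.int32(12), np.int32(78)), (np.int32(11), np.int32(216), np.int32(10), np.int32(19), np.int32(58)), (np.int32(168), np.int32(220), np.int32(43), np.int32(21), np.int32(608)), (np.int32(0), np.int32(224), np.int32(6), np.int32(14), np.int32(38)), (np.int32(21), np.int32(224), np.int32(5), np.int32(9), np.int32(25)), (np.int32(255), np.int32(226), np.int32(28), np.int32(44), np.int32(478)), (np.int32(6), np.int32(253), np.int32(8), np.int32(14), np.int32(46)), (np.int32(14), np.int32(252), np.int32(11), np.int32(19), np.int32(65)), (np.int32(0), np.int32(254), np.int32(4), np.int32(4), np.int32(14)), (np.int32(28), np.int32(274), np.int32(4), np.int32(5), np.int32(17))]
```

View pics/c17.png

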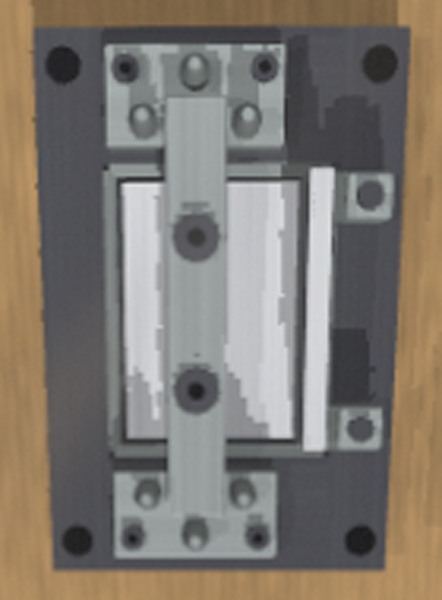

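View pics/c18.png

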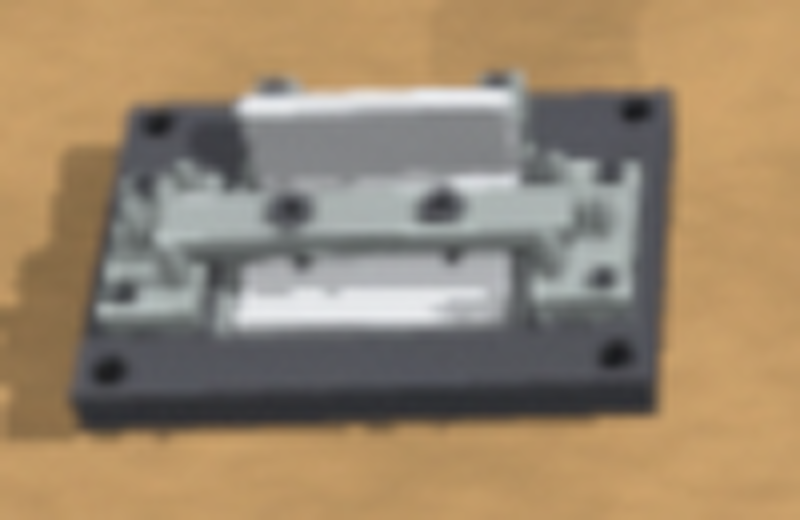

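Bar and bracket look seated. I check the lengths at the seated heights (both ends), and the pixel change at the can's cap (55–82,184–200).

```bash
python3 - <<'E'
from h import *;import pickle
np.set_printoptions(precision=1,suppress=True)
i=pickle.load(open('w17.pkl','rb'));k=600/190
f=lambda u,v:(220+(u+.5)/k-.5,10+(v+.5)/k-.5)
W=lambda ps,z:np.array([onz('wrist',f(*p),z,i)[:2] for p in ps])
B=W([(166,97),(226,98),(223,514),(170,512)],44);print('bar',B,B.mean(0),np.linalg.norm(B-np.roll(B,-1,0),axis=1))
b=W([(196,238),(196,391)],47);print('bushes',b,np.linalg.norm(b[0]-b[1]))
L=W([(309,167),(335,167),(327,451),(303,450)],55);print('leg top',L,L.mean(0),np.linalg.norm(L-np.roll(L,-1,0),axis=1))
F=W([(121,180),(128,440)],18);print('foot end',F,np.linalg.norm(F[0]-F[1]))
J=W([(33,27),(411,28),(384,570),(54,570)],20);print('jig',J.mean(0))
a=cv2.imread('pics/scene0.png');s=cv2.imread('pics/s17.png')
cv2.imwrite('pics/cmp.png',cv2.resize(np.hstack([a[170:290,0:130],s[170:290,0:130]]),(780,360),interpolation=cv2.INTER_CUBIC))
E
```

```text
bar [[ 587.5 -301.9]
 [ 568.3 -300.9]
 [ 572.1 -164.9]
 [ 590.9 -166.2]] [ 579.7 -233.5] [ 19.3 136.1  18.9 135.7]
bushes [[ 579.1 -258. ]
 [ 580.5 -208.4]] 49.624556240123376
leg top [[ 542.8 -277.9]
 [ 534.6 -277.7]
 [ 536.7 -187.8]
 [ 544.8 -188.3]] [ 539.7 -232.9] [ 8.2 89.9  8.1 89.6]
foot end [[ 604.9 -280.2]
 [ 606.5 -189. ]] 91.19453696648512
jig [ 571.  -233.2]
```

View pics/cmp.png

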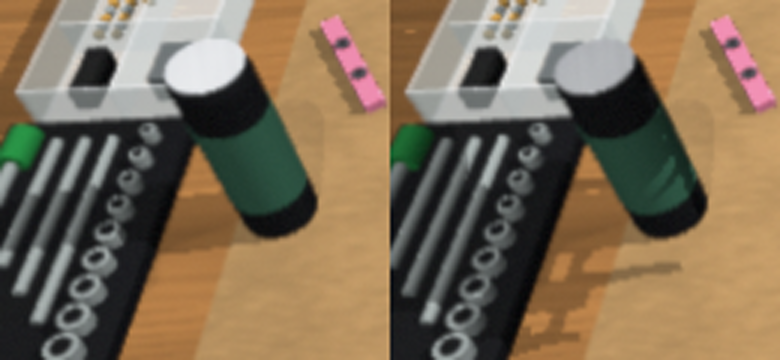

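The can has not moved; only the arm's shadow changed. At the seated heights the sizes and positions match at both ends: leg top 89.8 mm centred at (539.7,-232.9), bushes 49.6 mm apart, bar mid (579.7,-233.5). Handing in.

```bash
python3 -c "
from h import *
robot.finish_job(); st()"
```

```text
the job is handed in; nothing more can be done
the job is handed in; nothing more can be done
```

The drill jig is loaded and handed in at about 23 s of the 67 s allowed, with the gripper clear of everything.

**What I did:**
- **Bracket:** I lifted it from the bin by its foot and stood it on its heel on the clear bench. I eased it over onto the foot's outer face with the gripper finger, then picked it up again by the short leg and lowered it into the nest.
- **Bar:** I picked up the steel bar, turned it to the jig's angle and lowered it between the locating pins, bushes up.

**Last checks:**
- **Contact heights:** Both parts touched down within 0.1 mm of the grasp height expected for a fully seated part (bracket 46.1 against 46, bar 52.2 against 52.3).
- **Positions in the final picture:** The bar's middle is at (579.7, -233.5), against a seat at (580.0, -233.2). The centre of the bracket's leg top is at (539.7, -232.9), against (540.0, -232.3). Both are within the free play.
- **Sizes at seated height:** The leg's top edge measured 89.8 mm (given 90) and the bushes 49.6 mm apart (given 50). The bar measured about 136 mm (given 138). It also read short at 136.5 mm on the bench, so I put this down to picking the edges.
- **Other things on the bench:** Comparing the scene before and after showed the moved parts, the arm and its shadows. Shade on the spray can's cap was the one doubtful spot. An enlarged crop showed the can had not moved.

While easing the bracket over, a finger or its tip pressed briefly on the bench with about 20 N. That is under the 40 N limit, and I backed it off at once.

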